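# Make up two woodturning class kits

## Robot

A 7-joint arm with a two-finger parallel gripper is mounted at the origin on the work surface. World frame = base frame: x ahead of the robot, y to its left, z up, the work surface at z = 0. Lengths are in mm, angles in rad, forces in N, time in s.
With the tool pointing down it reaches from about 425 to 950 mm from the base axis. Payload 16.7 kg.
Tool frame: the origin (TCP) lies midway between the tips of the shut fingers; the grasp point (between the pads) lies 19 mm behind it; z points along the fingers, y is the direction in which the jaws open and shut (so a half turn about z gives the same grasp; the last joint's range is limited). The gripper opens to 94 mm and grips with 3 to 60 N. Pads are 16 mm wide; open, the fingers measure 119 mm over their backs; the gripper's body (75 mm by 177 mm) begins 78 mm behind the grasp point.
Start: joints at [1.024, 0.426, 0.074, 1.606, -0.034, 1.111, -0.067], TCP at [261.455, -622.266, 205.467] pointing down, gripper open.
Joint ranges: [-2.85, 2.85], [-0.5, 2.14], [-1.23, 1.37], [0.21, 2.46], [-1.02, 4.16], [0.16, 2.05], [-2.73, 2.73]. Speed limits (rad/s): [1.89, 1.89, 2.39, 2.39, 3.01, 3.01, 3.01].

## Interface

Orientations are given as a unit quaternion [x, y, z, w].
In Python, from rig import ctrl gives the robot as it stands.
- The arm moves only by the tool send_rows, never from a script. Its argument "moves" is a list of rows, each an object of numbers: "gripper": the closure, from -1 (fully open) to 1 (shut); "dx", "dy", "dz": the shift along the tool's x, y, z in m; "twist": the turn about the tool's z in degrees. In form: [{"gripper": .., "dx": .., "dy": .., "dz": .., "twist": ..}, ...]. A call has 1 to 8 rows; each row shifts and turns the commanded pose from where the row before left it, along the tool's axes as they then stand; what a row does not reach is not made up. A row lasts 1/12 s, in which the tool goes at most 41.7 mm and 7.16 degrees, less where a joint would pass 70% of its speed; a pose out of reach is approached as far as the arm can. A call with a gripper value outside its range is refused whole. The fingers move at their own pace and stop on an object; "newtons" is the grip in N (left out, the last holds). Time passes only in rows, so rows that do not move let the fingers close. It gives the time, the measured TCP pose, the force and the opening at its end, in the units of the state.
- ctrl.get_obs(): the state, without advancing time (a new reading comes with each control period).
- ctrl.grab_frame(name): name is "scene" or "top" or "wrist"; returns a dict with "color" (480x640x3 uint8, blue, green, red), "intrinsics" (3x3 intrinsics, pixels), "world_to_cam" (4x4, takes a point from world to camera coordinates). Camera axes: x right, y down, z forward; pixel columns grow to the right and rows downward; lengths in mm; the calibration is good to about 2 mm. The wrist camera is an equidistant fisheye: a pixel r from the principal point sees the ray r / f radians off the axis. A picture is of the moment at which its call begins. There is no depth.
- ctrl.finish_job(): hands the job in, once; it reports no verdict.
The state is a dict: "t": time; "q": joint angles; "qd": joint speeds; "joint_torque": joint torques, N m; "ee_pos": TCP position; "eef_rot": TCP orientation; "contact_force": force on the tool from outside, world axes, zero at the start; "moment": the same for the moment, N m; "finger_gap": opening from 0.0 (shut) to 1.0 (fully open).
Only numpy, scipy, OpenCV 4.12 (cv2) and the standard library are available. Lean on these libraries where they do the work, as an engineer would, in place of code of your own. Each camera call takes 0.05 s, during which the arm holds its last target. There are 200 camera calls.

## Task

Make up the two kits for the turning class. Handle kit, in the three-pocket tray: the long square blank lying in the long channel, the brass ferrule on end in the small pocket, and the steel cone centre, point up, in the larger pocket. Dish kit, in the two-pocket tray: the round blank lying flat in one pocket and the faceplate, hub up, in the other, either way round; everything lies down on its pocket's floor, and the short square offcut, the wax jar and the gouge stay where they are.

Things in the scene. Friction and masses are not known exactly. Their poses are not given: they have to be found in the camera images.
- tray_three: Handle-kit tray, dark wooden walls, fixed to the bench, 158 (its x) x 133 (its y) mm; origin: centre of its underside, z up. Floor 4 mm thick, all walls' tops 12 mm above the bench, outer walls 5 mm thick. Three pockets (inner sizes x by y, and centres in its frame): long channel 148 x 54 at (0, +34.5); small pocket 58 x 64 at (-45, -29.5); larger pocket 72 x 64 at (+38, -29.5), an 18 mm bar between the last two. Lies left or right of the stock.
- tray_two: Dish-kit tray, same make, fixed to the bench, 183 (its x) x 94 (its y) mm, origin: centre of its underside, z up; floor 4 mm thick, all walls' tops 12 mm above the bench, walls 5 mm thick. Two equal square pockets, inner size 84 x 84 mm, centred at (+44.5, 0) and (-44.5, 0). Lies on the other side of the stock from the other tray.
- long_blank: Long square bar of pale wood, 120 x 30 x 30 mm, its x along its length; origin at its middle (15 mm above the bench at the start).
- ferrule: Brass ferrule: plain tube standing on end, 34 mm outer and about 25 mm inner (open through) diameter, 30 mm high; z along its bore; origin at its middle, 15 mm above its lower end.
- cone_centre: Steel cone centre standing point up: a cylinder of 46 mm diameter and 30 mm height with a cone on top of it, 58 mm high in all; z up through the point; origin on its axis 15 mm above its flat foot.
- round_blank: Solid disc of pale wood lying flat, 64 mm diameter, 36 mm thick; z is its axis; origin at its middle, 18 mm above its underside.
- faceplate: Steel faceplate: flange of 62 mm diameter and 8 mm thickness lying on the bench, with four screw holes, and a dark hub of 36 mm diameter rising from it, 40 mm high in all; z up through the hub; origin on its axis 20 mm above its underside. Grip it by the hub.
- offcut: Short square offcut of pale wood, 55 x 30 x 30 mm, x along its length, origin at its middle. Lies among the stock but belongs to neither kit: leave it.
- wax_jar: Bystander: amber jar of wax with dark lid, 68 mm diameter, 75 mm high, origin: centre of its underside. Leave it.
- gouge: Bystander: turning gouge lying beyond the stock, about 420 mm long, wooden handle to its -x and steel blade to its +x, 26 mm high; origin at the ferrule between the two, at its underside. Leave it.
Not all that is in view belongs to the job. Leave any turquoise look-alike of the faceplate alone. Leave any black look-alike of the long_blank alone.

How it is judged:
By the outcome, as a careful person would: the job done as asked, in the order asked, and still so for the second after the job is handed in, with the robot touching nothing.
It also fails if it takes over 125 s, if anything falls off the work surface, if the arm or the gripper's body presses on something with over 40 N, if the wrist force passes 120 N, or if a joint passes its speed limit or range.

## Working session

There is one attempt and no reset: what is moved stays moved. The work goes in short steps, Python scripts to look and compute and a tool call to move; the robot and the scene stay as the last step left them, time stands still between calls to the robot, and variables do not carry over. Pictures are saved under pics/ and viewed, about 12 in all and at most 16, crops included, and the job is handed in when it is done.

Besides the shell and the picture viewer there is one more tool, called after "Call:" in YAML: its name, and indented under it one key for each argument. send_rows: Moves the arm, as the interface text tells. Its arguments: {"type":"object","properties":{"moves":{"type":"array"},"newtons":{"type":"number"}},"required":["moves"]}

```bash
mkdir -p pics; ls
python3 - <<'E'
from rig import ctrl
import cv2,numpy as np
o=ctrl.get_obs();print(o)
for n in("scene","top"):
    f=ctrl.grab_frame(n);cv2.imwrite(f"pics/{n}0.png",f["color"]);print(n,np.round(f["intrinsics"],1).tolist(),np.round(f["world_to_cam"],3).tolist())
    np.savez(f"pics/{n}0.npz",**f)
E
```

```text
pics
{'t': 0.0, 'q': array([ 1.02350739,  0.42669877,  0.07384451,  1.60660458, -0.03408903,
        1.11080994, -0.06708948]), 'qd': array([ 5.89195625e-04, -1.52946860e-03,  1.87843411e-05,  6.48810019e-04,
        9.67141149e-04,  3.41914177e-04,  9.25028687e-04]), 'joint_torque': array([-5.30047218e-04, -9.35804200e+01,  3.66690874e+00, -4.54189682e+01,
       -4.86593926e-02,  2.00810371e-02,  7.96628547e-05]), 'ee_pos': array([ 261.28306731, -621.90153029,  204.79867014]), 'eef_rot': array([ 9.80286445e-01,  1.97580588e-01, -1.72247921e-04, -6.06828511e-04]), 'contact_force': array([-0.97634728, -0.39988425,  0.45722366]), 'moment': array([ 0.00643867,  0.06369398, -0.04625188]), 'finger_gap': 0.9972013951108947}
scene [[535.3, 0.0, 320.8], [0.0, 535.3, 235.5], [0.0, 0.0, 1.0]] [[0.768, 0.64, -0.014, -463.882], [0.375, -0.467, -0.801, -180.555], [-0.519, 0.61, -0.599, 1320.565], [0.0, 0.0, 0.0, 1.0]]
top [[559.7, 0.0, 311.5], [0.0, 559.7, 242.6], [0.0, 0.0, 1.0]] [[0.014, -1.0, 0.002, -17.987], [-0.997, -0.014, -0.08, 620.545], [0.08, -0.001, -0.997, 1286.475], [0.0, 0.0, 0.0, 1.0]]
```

View pics/top0.png

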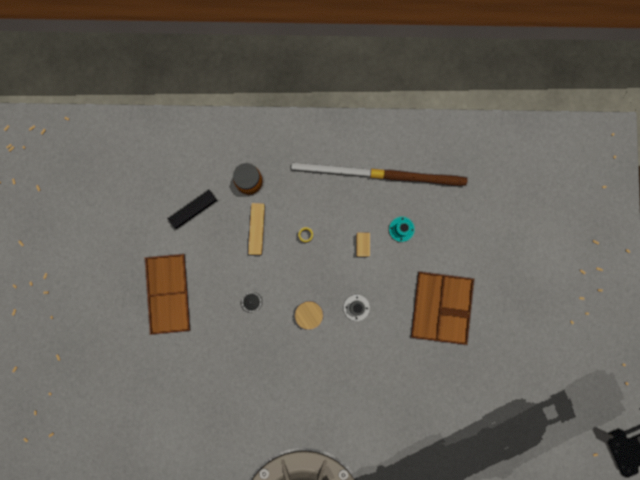

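View pics/scene0.png

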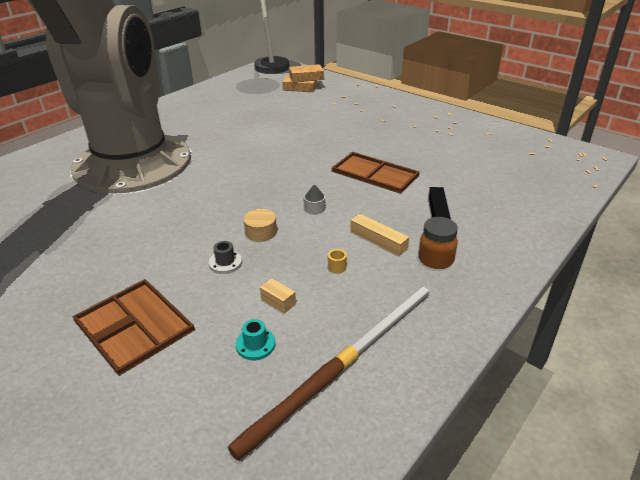

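```bash
cat > h.py <<'E'
import numpy as np,cv2
def ray(f,uv,z):
    """pixel(s) -> world points on the plane z (pinhole)"""
    K,T=f["intrinsics"],f["world_to_cam"];R,t=T[:3,:3],T[:3,3]
    uv=np.atleast_2d(np.asarray(uv,float))
    d=np.c_[uv,np.ones(len(uv))]@np.linalg.inv(K).T@R
    c=-R.T@t
    return (c+d*((z-c[2])/d[:,2])[:,None])[:,:2]
E
python3 - <<'E'
import numpy as np,cv2
from h import *
f=np.load("pics/top0.npz");im=f["color"]
hsv=cv2.cvtColor(im,cv2.COLOR_BGR2HSV)
H,S,V=[hsv[...,i].astype(int) for i in range(3)]
def blobs(name,m,z,box=(120,130,520,380),amin=60):
    k=np.zeros_like(m,np.uint8);x0,y0,x1,y1=box;k[y0:y1,x0:x1]=m[y0:y1,x0:x1]
    cs,_=cv2.findContours(k*255,cv2.RETR_EXTERNAL,cv2.CHAIN_APPROX_NONE)
    for c in cs:
        if cv2.contourArea(c)<amin: continue
        P=ray(f,c[:,0,:],z);r=cv2.minAreaRect(P.astype(np.float32))
        print(name,"px",c[:,0].mean(0).round(0),"rect c",np.round(r[0],1),"size",np.round(r[1],0),"ang",round(r[2],1))
for n,p in dict(tray=(428,300),tw=(440,275),pale=(257,229),brass=(298,234),jar=(255,185),steel=(365,307),cone=(251,301),coneg=(256,309),bench=(330,260),gouge=(420,178)).items(): print(n,hsv[p[1],p[0]])
blobs("pale",((H>12)&(H<28)&(S>70)&(V>150)).astype(np.uint8),33)
blobs("brown",((H<15)&(S>120)&(V<170)).astype(np.uint8),12)
blobs("turq",((H>80)&(H<100)&(S>120)).astype(np.uint8),8)
blobs("bright",((S<30)&(V>160)).astype(np.uint8),8,amin=20)
blobs("dark",((V<60)).astype(np.uint8),40,amin=20)
big=lambda b,s:cv2.resize(im[b[1]:b[3],b[0]:b[2]],None,fx=s,fy=s,interpolation=cv2.INTER_CUBIC)
a=big((230,190,430,340),4);cv2.imwrite("pics/crop1.png",a)
b=np.hstack([big((140,245,220,345),5),big((400,260,480,360),5)]);cv2.imwrite("pics/crop2.png",b)
E
```

```text
tray [ 14 182 116]
tw [ 13 161  95]
pale [ 19 126 170]
brass [ 24 133 130]
jar [ 11 130  53]
steel [ 30   7 111]
cone [50 15 52]
coneg [ 23  10 102]
bench [ 21  15 121]
gouge [ 11 180  78]
pale px [309. 315.] rect c [452.6  -4.6] size [59. 58.] ang 0.8
pale px [364. 244.] rect c [ 618.5 -130.3] size [52. 26.] ang 0.4
pale px [256. 228.] rect c [652.4 121.1] size [ 28. 118.] ang 87.9
brown px [442. 308.] rect c [ 472.9 -317.5] size [130. 154.] ang 83.5
brown px [167. 294.] rect c [496.8 328.4] size [178.  91.] ang 6.0
brown px [252. 186.] rect c [756.5 137.4] size [35. 64.] ang 28.8
brown px [425. 178.] rect c [ 781. -279.] size [195.  21.] ang 85.7
turq px [401. 229.] rect c [ 657.6 -221.6] size [58. 57.] ang 0.2
bright px [363. 300.] rect c [ 488.2 -133.5] size [28.  8.] ang 45.7
dark px [357. 308.] rect c [ 471.6 -116.8] size [21. 21.] ang 0.8
dark px [251. 302.] rect c [481.8 127.9] size [34. 32.] ang 1.4
dark px [404. 227.] rect c [ 658.9 -223.4] size [14. 14.] ang 0.1
dark px [192. 209.] rect c [692.9 270.1] size [ 33. 119.] ang 36.5
dark px [251. 191.] rect c [740.  133.6] size [18. 55.] ang 18.7
dark px [423. 182.] rect c [ 765.9 -267.7] size [183.   7.] ang 85.5
```

View pics/crop1.png

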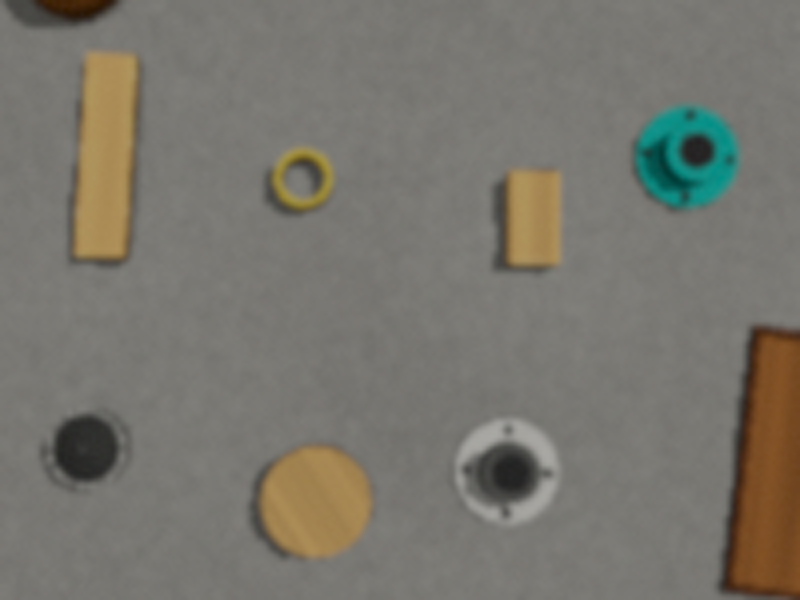

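View pics/crop2.png

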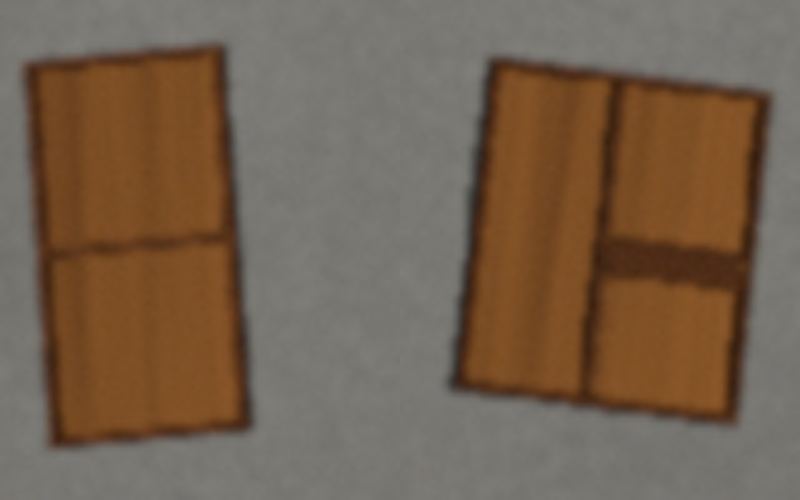

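```bash
cat >> h.py <<'E'
def plan(x,y,z,yaw=None):
    from rig import ctrl
    from scipy.spatial.transform import Rotation as R
    o=ctrl.get_obs();M=R.from_quat(o["eef_rot"]).as_matrix()
    y0=np.degrees(np.arctan2(M[1,0],M[0,0]))
    yw=y0 if yaw is None else yaw
    c,s=np.cos(np.radians(yw)),np.sin(np.radians(yw))
    d=np.array([x,y,z])-o["ee_pos"]
    L=np.array([c*d[0]+s*d[1], s*d[0]-c*d[1], -d[2]])/1000
    print("t",round(o["t"],2),"pos",o["ee_pos"].round(1),"yaw",round(y0,1),"tilt z",M[:,2].round(3),"gap",round(o["finger_gap"],3),"F",o["contact_force"].round(1))
    print("twist first",round(y0-yw,1),"then tool shift m",L.round(4),"rows",round(np.hypot(*L[:2])/.0417,1))
E
python3 - <<'E'
from h import *
f=np.load("pics/top0.npz");hsv=cv2.cvtColor(f["color"],cv2.COLOR_BGR2HSV).astype(int)
m=((hsv[...,1]>70)&(hsv[...,0]>18)&(hsv[...,0]<32)).astype(np.uint8);k=m*0;k[222:250,292:320]=m[222:250,292:320]
c=max(cv2.findContours(k,0,1)[0],key=cv2.contourArea);e=cv2.minEnclosingCircle(c);print("ferrule",e,ray(f,e[0],30))
print("cone",ray(f,(251.75,302.5),28),"flange",ray(f,(356.75,307.5),8),"hub",ray(f,(357.8,308.2),40),"round",ray(f,(309,315.2),36),"long",ray(f,(256.3,228.7),30))
plan(652,121,150,-2.1)
E
```

```text
ferrule ((305.5, 234.5), 7.905794143676758) [[639.07364441   5.15231682]]
cone [[479.25434464 127.34844862]] flange [[ 470.44902022 -117.71059247]] hub [[ 469.97578663 -117.48091145]] round [[452.27535124  -5.72688923]] long [[651.05894017 120.38004512]]
t 0.1 pos [ 261.3 -621.9  204.9] yaw 22.8 tilt z [-0.001  0.001 -1.   ] gap 0.997 F [-1.2 -0.5 -0.6]
twist first 24.9 then tool shift m [ 0.3632 -0.7568  0.0549] rows 20.1
```

Call:
send_rows:
  moves:
    - {"gripper": -1, "twist": 6.2}
    - {"gripper": -1, "twist": 6.2}
    - {"gripper": -1, "twist": 6.2}
    - {"gripper": -1, "twist": 6.3}
    - {"gripper": -1, "dx": 0.0173, "dy": -0.036, "dz": 0.002}
    - {"gripper": -1, "dx": 0.0173, "dy": -0.036, "dz": 0.002}
    - {"gripper": -1, "dx": 0.0173, "dy": -0.036, "dz": 0.002}
    - {"gripper": -1, "dx": 0.0173, "dy": -0.036, "dz": 0.002}
  newtons: 30

```text
invalid input at $.moves[0]: expected keys gripper, dx, dy, dz, twist
```

Call:
send_rows:
  moves:
    - {"gripper": -1, "dx": 0.0173, "dy": -0.036, "dz": 0.002}
    - {"gripper": -1, "dx": 0.0173, "dy": -0.036, "dz": 0.002}
    - {"gripper": -1, "dx": 0.0173, "dy": -0.036, "dz": 0.002}
    - {"gripper": -1, "dx": 0.0173, "dy": -0.036, "dz": 0.002}
    - {"gripper": -1, "dx": 0.0173, "dy": -0.036, "dz": 0.002}
    - {"gripper": -1, "dx": 0.0173, "dy": -0.036, "dz": 0.002}
    - {"gripper": -1, "dx": 0.0173, "dy": -0.036, "dz": 0.002}
    - {"gripper": -1, "dx": 0.0173, "dy": -0.036, "dz": 0.002}

```text
invalid input at $.moves[0]: expected keys gripper, dx, dy, dz, twist
```

Call:
send_rows:
  moves:
    - {"gripper": -1, "dx": 0.0173, "dy": -0.036, "dz": 0.002}
    - {"gripper": -1, "dx": 0.0173, "dy": -0.036, "dz": 0.002}
    - {"gripper": -1, "dx": 0.0173, "dy": -0.036, "dz": 0.002}
    - {"gripper": -1, "dx": 0.0173, "dy": -0.036, "dz": 0.002}
    - {"gripper": -1, "dx": 0.0173, "dy": -0.036, "dz": 0.002}
    - {"gripper": -1, "dx": 0.0173, "dy": -0.036, "dz": 0.002}
    - {"gripper": -1}
    - {"gripper": -1}

```text
invalid input at $.moves[0]: expected keys gripper, dx, dy, dz, twist
```

```bash
python3 -c "
from h import *
plan(651.5,120.7,12,-2.1)
from rig import ctrl
f=ctrl.grab_frame('wrist');cv2.imwrite('pics/w1.png',f['color']);np.savez('pics/w1.npz',**f);print(f['intrinsics'].round(1).tolist(),f['world_to_cam'].round(2).tolist())"
```

```text
t 0.1 pos [ 261.3 -621.9  204.9] yaw 22.8 tilt z [-0.001  0.001 -1.   ] gap 0.997 F [-1.2 -0.5 -0.6]
twist first 24.9 then tool shift m [ 0.3627 -0.7564  0.1929] rows 20.1
[[371.6, 0.0, 323.1], [0.0, 371.6, 241.5], [0.0, 0.0, 1.0]] [[0.39, -0.92, -0.0, -674.73], [-0.9, -0.38, 0.23, -25.04], [-0.21, -0.09, -0.97, 389.46], [0.0, 0.0, 0.0, 1.0]]
```

View pics/w1.png

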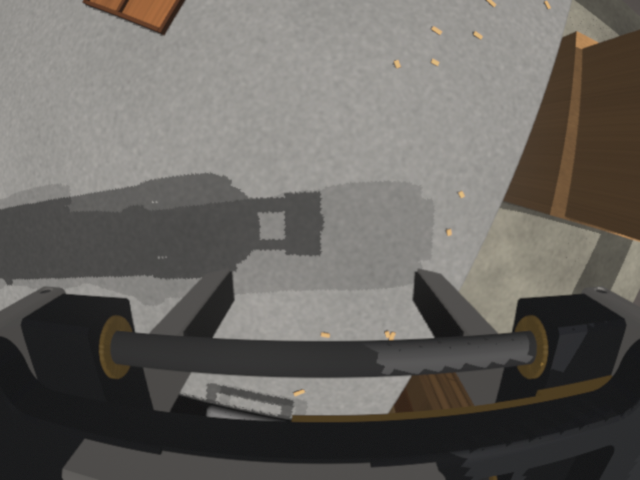

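The rows need all the keys; nothing has moved. The wrist picture shows only bare bench, with the tray_three corner at (135,10).

Call:
send_rows:
  moves:
    - {"gripper": -1, "dx": 0, "dy": 0, "dz": 0, "twist": 6.2}
    - {"gripper": -1, "dx": 0, "dy": 0, "dz": 0, "twist": 6.2}
    - {"gripper": -1, "dx": 0, "dy": 0, "dz": 0, "twist": 6.2}
    - {"gripper": -1, "dx": 0, "dy": 0, "dz": 0, "twist": 6.3}
    - {"gripper": -1, "dx": 0.0173, "dy": -0.036, "dz": 0.002, "twist": 0}
    - {"gripper": -1, "dx": 0.0173, "dy": -0.036, "dz": 0.002, "twist": 0}
    - {"gripper": -1, "dx": 0.0173, "dy": -0.036, "dz": 0.002, "twist": 0}
    - {"gripper": -1, "dx": 0.0173, "dy": -0.036, "dz": 0.002, "twist": 0}
  newtons: 30

```text
t: 0.82
ee_pos: [336.3, -479.1, 197.1]
eef_rot: [1.0, -0.019, -0.0, -0.0]
contact_force: [0.7, 0.2, -0.2]
finger_gap: 1.003
```

Call:
send_rows:
  moves:
    - {"gripper": -1, "dx": 0.0173, "dy": -0.036, "dz": 0.002, "twist": 0}
    - {"gripper": -1, "dx": 0.0173, "dy": -0.036, "dz": 0.002, "twist": 0}
    - {"gripper": -1, "dx": 0.0173, "dy": -0.036, "dz": 0.002, "twist": 0}
    - {"gripper": -1, "dx": 0.0173, "dy": -0.036, "dz": 0.002, "twist": 0}
    - {"gripper": -1, "dx": 0.0173, "dy": -0.036, "dz": 0.002, "twist": 0}
    - {"gripper": -1, "dx": 0.0173, "dy": -0.036, "dz": 0.002, "twist": 0}
    - {"gripper": -1, "dx": 0.0173, "dy": -0.036, "dz": 0.002, "twist": 0}
    - {"gripper": -1, "dx": 0.0173, "dy": -0.036, "dz": 0.002, "twist": 0}

```text
t: 1.48
ee_pos: [485.3, -196.4, 181.5]
eef_rot: [1.0, -0.018, 0.0, 0.0]
contact_force: [1.5, -0.9, -0.8]
finger_gap: 1.002
```

Call:
send_rows:
  moves:
    - {"gripper": -1, "dx": 0.0173, "dy": -0.036, "dz": 0.002, "twist": 0}
    - {"gripper": -1, "dx": 0.0173, "dy": -0.036, "dz": 0.002, "twist": 0}
    - {"gripper": -1, "dx": 0.0173, "dy": -0.036, "dz": 0.002, "twist": 0}
    - {"gripper": -1, "dx": 0.0173, "dy": -0.036, "dz": 0.002, "twist": 0}
    - {"gripper": -1, "dx": 0.0173, "dy": -0.036, "dz": 0.002, "twist": 0}
    - {"gripper": -1, "dx": 0.0173, "dy": -0.036, "dz": 0.002, "twist": 0}
    - {"gripper": -1, "dx": 0.0173, "dy": -0.036, "dz": 0.002, "twist": 0}
    - {"gripper": -1, "dx": 0.0173, "dy": -0.036, "dz": 0.002, "twist": 0}

```text
t: 2.15
ee_pos: [634.2, 86.3, 165.2]
eef_rot: [1.0, -0.018, -0.0, 0.0]
contact_force: [0.6, -1.9, 0.1]
finger_gap: 0.997
```

```bash
python3 -c "
from h import *
plan(651.5,120.7,12,-2.1)"
```

```text
t 2.15 pos [634.2  86.3 165.2] yaw -2.1 tilt z [-0. -0. -1.] gap 0.997 F [ 0.6 -1.9  0.1]
twist first -0.0 then tool shift m [ 0.016  -0.035   0.1532] rows 0.9
```

Call:
send_rows:
  moves:
    - {"gripper": -1, "dx": 0.016, "dy": -0.035, "dz": 0, "twist": 0}
    - {"gripper": -1, "dx": 0, "dy": 0, "dz": 0.03, "twist": 0}
    - {"gripper": -1, "dx": 0, "dy": 0, "dz": 0.035, "twist": 0}
    - {"gripper": -1, "dx": 0, "dy": 0, "dz": 0.035, "twist": 0}
    - {"gripper": -1, "dx": 0, "dy": 0, "dz": 0.028, "twist": 0}
    - {"gripper": -1, "dx": 0, "dy": 0, "dz": 0.015, "twist": 0}
    - {"gripper": -1, "dx": 0, "dy": 0, "dz": 0.01, "twist": 0}
    - {"gripper": -1, "dx": 0, "dy": 0, "dz": 0, "twist": 0}

```text
t: 2.82
ee_pos: [649.8, 118.6, 10.3]
eef_rot: [1.0, -0.018, -0.002, 0.0]
contact_force: [0.3, -0.0, -0.5]
finger_gap: 1.0
```

Call:
send_rows:
  moves:
    - {"gripper": 1, "dx": 0, "dy": 0, "dz": 0, "twist": 0}
    - {"gripper": 1, "dx": 0, "dy": 0, "dz": 0, "twist": 0}
    - {"gripper": 1, "dx": 0, "dy": 0, "dz": 0, "twist": 0}
    - {"gripper": 1, "dx": 0, "dy": 0, "dz": 0, "twist": 0}
    - {"gripper": 1, "dx": 0, "dy": 0, "dz": 0, "twist": 0}
    - {"gripper": 1, "dx": 0, "dy": 0, "dz": 0, "twist": 0}

```text
t: 3.32
ee_pos: [651.3, 118.9, 13.1]
eef_rot: [1.0, -0.018, 0.0, -0.0]
contact_force: [-0.4, -0.7, 0.2]
finger_gap: 0.61
```

Call:
send_rows:
  moves:
    - {"gripper": 1, "dx": 0, "dy": 0, "dz": 0, "twist": 0}
    - {"gripper": 1, "dx": 0, "dy": 0, "dz": 0, "twist": 0}
    - {"gripper": 1, "dx": 0, "dy": 0, "dz": 0, "twist": 0}
    - {"gripper": 1, "dx": 0, "dy": 0, "dz": 0, "twist": 0}
    - {"gripper": 1, "dx": 0, "dy": 0, "dz": 0, "twist": 0}
    - {"gripper": 1, "dx": 0, "dy": 0, "dz": 0, "twist": 0}
    - {"gripper": 1, "dx": 0, "dy": 0, "dz": 0, "twist": 0}
    - {"gripper": 1, "dx": 0, "dy": 0, "dz": 0, "twist": 0}

```text
t: 3.98
ee_pos: [651.0, 118.9, 12.5]
eef_rot: [1.0, -0.018, -0.0, -0.0]
contact_force: [-0.9, -0.2, -0.0]
finger_gap: 0.318
```

```bash
python3 -c "
from h import *
plan(476.8,-282,140,-6.5)
from rig import ctrl
print(ctrl.get_obs()['q'].round(2))"
```

```text
t 3.98 pos [651.  118.9  12.5] yaw -2.1 tilt z [-0.  0. -1.] gap 0.318 F [-0.9 -0.2 -0. ]
twist first 4.4 then tool shift m [-0.1277  0.4181 -0.1275] rows 10.5
[-0.14  0.62 -0.19  1.76  0.16  0.77 -2.01]
```

Call:
send_rows:
  moves:
    - {"gripper": 1, "dx": 0, "dy": 0, "dz": -0.015, "twist": 0}
    - {"gripper": 1, "dx": 0, "dy": 0, "dz": -0.035, "twist": 0}
    - {"gripper": 1, "dx": 0, "dy": 0, "dz": -0.04, "twist": 2.2}
    - {"gripper": 1, "dx": 0, "dy": 0, "dz": -0.0375, "twist": 2.2}
    - {"gripper": 1, "dx": -0.005, "dy": 0.0164, "dz": 0, "twist": 0}
    - {"gripper": 1, "dx": -0.01, "dy": 0.0328, "dz": 0, "twist": 0}
    - {"gripper": 1, "dx": -0.011, "dy": 0.036, "dz": 0, "twist": 0}
    - {"gripper": 1, "dx": -0.011, "dy": 0.036, "dz": 0, "twist": 0}

```text
t: 4.65
ee_pos: [599.6, 1.7, 139.9]
eef_rot: [0.998, -0.056, 0.0, -0.0]
contact_force: [1.4, -1.2, -0.4]
finger_gap: 0.311
```

Call:
send_rows:
  moves:
    - {"gripper": 1, "dx": -0.011, "dy": 0.036, "dz": 0, "twist": 0}
    - {"gripper": 1, "dx": -0.011, "dy": 0.036, "dz": 0, "twist": 0}
    - {"gripper": 1, "dx": -0.011, "dy": 0.036, "dz": 0, "twist": 0}
    - {"gripper": 1, "dx": -0.011, "dy": 0.036, "dz": 0, "twist": 0}
    - {"gripper": 1, "dx": -0.011, "dy": 0.036, "dz": 0, "twist": 0}
    - {"gripper": 1, "dx": -0.011, "dy": 0.036, "dz": 0, "twist": 0}
    - {"gripper": 1, "dx": -0.011, "dy": 0.036, "dz": 0, "twist": 0}
    - {"gripper": 1, "dx": -0.011, "dy": 0.036, "dz": 0, "twist": 0}

```text
t: 5.32
ee_pos: [479.2, -275.1, 140.0]
eef_rot: [0.998, -0.057, 0.0, 0.0]
contact_force: [0.9, -0.4, -0.2]
finger_gap: 0.318
```

```bash
python3 -c "
from h import *
from rig import ctrl
f=ctrl.grab_frame('wrist');cv2.imwrite('pics/w2.png',f['color']);np.savez('pics/w2.npz',**f)
plan(476.8,-282,17,-6.5)"
```

```text
t 5.37 pos [ 475.5 -282.5  139.9] yaw -6.9 tilt z [-0.001 -0.003 -1.   ] gap 0.317 F [-5.7 -8.8 -1.7]
twist first -0.4 then tool shift m [ 0.0013 -0.0007  0.1229] rows 0.0
```

View pics/w2.png

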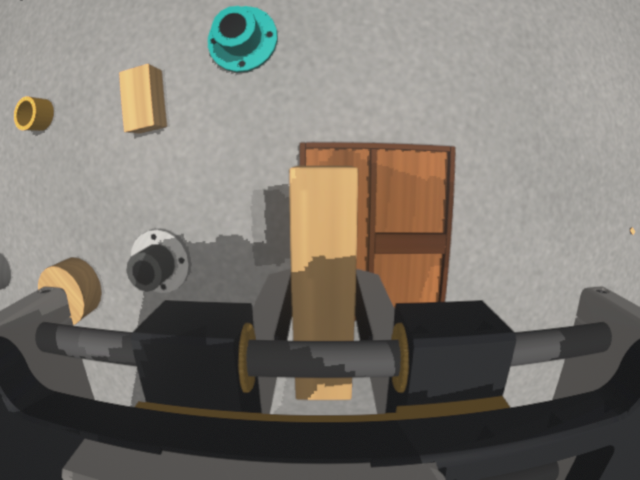

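The bar is held square. The tray's far edge runs from (300,143) to (455,147), with the divider at (373,147). I'll check those against the top-view tray pose by fisheye rays.

```bash
cat >> h.py <<'E'
def fray(f,uv,z):
    """same for the equidistant fisheye (cv2 model with zero distortion)"""
    T=f["world_to_cam"];R,t=T[:3,:3],T[:3,3]
    n=cv2.fisheye.undistortPoints(np.array(uv,float).reshape(-1,1,2),f["intrinsics"],np.zeros(4))[:,0]
    d=np.c_[n,np.ones(len(n))]@R;c=-R.T@t
    return (c+d*((z-c[2])/d[:,2])[:,None])[:,:2]
E
python3 -c "
from h import *
plan(476.8,-282,17,-6.5)
f=np.load('pics/w2.npz');print(fray(f,[(300,143),(455,147),(372,146),(376,236),(449,239)],12).round(1))
print('bar end top corners',fray(f,[(290,168),(358,168)],154).round(1))
a=np.radians(-6.5);R=np.array([[np.cos(a),-np.sin(a)],[np.sin(a),np.cos(a)]])
print((np.array([(79,66.5),(79,-66.5),(79,5),(2,2.5),(2,-61.5)])@R.T+[472.9,-317.5]).round(1))"
```

```text
t 5.37 pos [ 475.5 -282.5  139.9] yaw -6.9 tilt z [-0.001 -0.003 -1.   ] gap 0.317 F [-5.7 -8.8 -1.7]
twist first -0.4 then tool shift m [ 0.0013 -0.0007  0.1229] rows 0.0
[[ 556.8 -265.5]
 [ 542.  -396.5]
 [ 548.  -324.2]
 [ 471.9 -320.4]
 [ 461.9 -385.9]]
bar end top corners [[ 540.3 -267.6]
 [ 536.9 -297.7]]
[[ 558.9 -260.4]
 [ 543.9 -392.5]
 [ 552.  -321.5]
 [ 475.2 -315.2]
 [ 467.9 -378.8]]
```

Call:
send_rows:
  moves:
    - {"gripper": 1, "dx": 0, "dy": 0.0025, "dz": 0, "twist": -0.4}
    - {"gripper": 1, "dx": 0, "dy": 0, "dz": 0.03, "twist": 0}
    - {"gripper": 1, "dx": 0, "dy": 0, "dz": 0.035, "twist": 0}
    - {"gripper": 1, "dx": 0, "dy": 0, "dz": 0.025, "twist": 0}
    - {"gripper": 1, "dx": 0, "dy": 0, "dz": 0.018, "twist": 0}
    - {"gripper": 1, "dx": 0, "dy": 0, "dz": 0.009, "twist": 0}
    - {"gripper": 1, "dx": 0, "dy": 0, "dz": 0.005, "twist": 0}
    - {"gripper": 1, "dx": 0, "dy": 0, "dz": 0, "twist": 0}

```text
t: 6.03
ee_pos: [479.4, -277.2, 18.3]
eef_rot: [0.999, -0.054, -0.001, 0.001]
contact_force: [-5.6, -5.1, 8.0]
finger_gap: 0.346
```

Call:
send_rows:
  moves:
    - {"gripper": 1, "dx": 0, "dy": 0, "dz": 0, "twist": 0}
    - {"gripper": 1, "dx": 0, "dy": 0, "dz": 0, "twist": 0}

```text
t: 6.2
ee_pos: [480.3, -276.3, 18.5]
eef_rot: [0.999, -0.053, 0.0, 0.0]
contact_force: [-3.9, -2.9, 4.7]
finger_gap: 0.341
```

Call:
send_rows:
  moves:
    - {"gripper": 1, "dx": 0, "dy": 0, "dz": -0.01, "twist": 0}
    - {"gripper": 1, "dx": 0, "dy": 0, "dz": -0.02, "twist": 0}
    - {"gripper": 1, "dx": -0.0018, "dy": 0.0045, "dz": 0, "twist": 0}
    - {"gripper": 1, "dx": -0.0018, "dy": 0.0045, "dz": 0, "twist": 0.2}
    - {"gripper": 1, "dx": 0, "dy": 0, "dz": 0, "twist": 0}
    - {"gripper": 1, "dx": 0, "dy": 0, "dz": 0, "twist": 0}
    - {"gripper": 1, "dx": 0, "dy": 0, "dz": 0, "twist": 0}
    - {"gripper": 1, "dx": 0, "dy": 0, "dz": 0, "twist": 0}

```text
t: 6.87
ee_pos: [475.4, -284.2, 47.5]
eef_rot: [0.998, -0.055, -0.0, -0.0]
contact_force: [-0.1, 0.3, 0.1]
finger_gap: 0.342
```

```bash
python3 -c "
from h import *
from rig import ctrl
plan(475.5,-285,17,-6.5)
f=ctrl.grab_frame('wrist');cv2.imwrite('pics/w3.png',f['color']);np.savez('pics/w3.npz',**f)
plan(475.5,-285,17,-6.5)"
```

```text
t 6.87 pos [ 475.4 -284.2   47.5] yaw -6.3 tilt z [-0.001  0.001 -1.   ] gap 0.342 F [-0.1  0.3  0.1]
twist first 0.2 then tool shift m [0.0002 0.0008 0.0305] rows 0.0
t 6.92 pos [ 475.5 -284.2   47.6] yaw -6.3 tilt z [-0.001  0.    -1.   ] gap 0.343 F [ 0.   0.7 -0.5]
twist first 0.2 then tool shift m [0.0001 0.0008 0.0306] rows 0.0
```

View pics/w3.png

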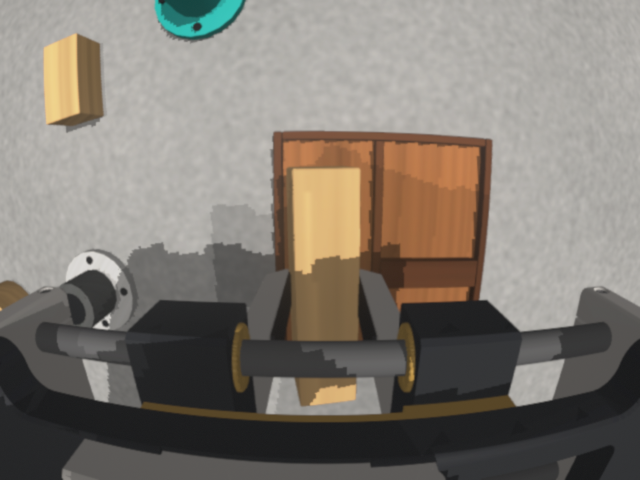

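The bar caught the +y wall and has rolled a few degrees in the grip (gap 0.343). It now hangs over the channel: tray corners are at (275,131) and (491,140), and the bar's end is at (292–360,168).

```bash
python3 -c "
from h import *
f=np.load('pics/w3.npz');print(fray(f,[(275,132),(491,140),(284,140),(373,140),(380,258)],12).round(1))
print('bar end top corners',fray(f,[(292,169),(360,168)],61).round(1))
a=np.radians(-6.5);R=np.array([[np.cos(a),-np.sin(a)],[np.sin(a),np.cos(a)]])
print((np.array([(79,66.5),(79,-66.5),(74,61.5),(74,7.5),(11,2.5)])@R.T+[472.9,-317.5]).round(1))"
```

```text
[[ 557.3 -265.8]
 [ 542.3 -395.8]
 [ 552.  -270.5]
 [ 546.5 -321.4]
 [ 475.9 -319.5]]
bar end top corners [[ 535.9 -277.3]
 [ 533.1 -307.5]]
[[ 558.9 -260.4]
 [ 543.9 -392.5]
 [ 553.4 -264.8]
 [ 547.3 -318.4]
 [ 484.1 -316.3]]
```

Call:
send_rows:
  moves:
    - {"gripper": 1, "dx": 0, "dy": 0.0028, "dz": 0, "twist": 0.2}
    - {"gripper": 1, "dx": 0, "dy": 0, "dz": 0.012, "twist": 0}
    - {"gripper": 1, "dx": 0, "dy": 0, "dz": 0.01, "twist": 0}
    - {"gripper": 1, "dx": 0, "dy": 0, "dz": 0.005, "twist": 0}
    - {"gripper": 1, "dx": 0, "dy": 0, "dz": 0.0025, "twist": 0}
    - {"gripper": 1, "dx": 0, "dy": 0, "dz": 0, "twist": 0}
    - {"gripper": 1, "dx": 0, "dy": 0, "dz": 0, "twist": 0}
    - {"gripper": 1, "dx": 0, "dy": 0, "dz": 0, "twist": 0}

```text
t: 7.58
ee_pos: [475.5, -287.4, 18.7]
eef_rot: [0.998, -0.057, 0.0, 0.0]
contact_force: [0.0, 0.3, -0.5]
finger_gap: 0.346
```

Call:
send_rows:
  moves:
    - {"gripper": 1, "dx": 0, "dy": 0, "dz": 0.0012, "twist": 0}
    - {"gripper": 1, "dx": 0, "dy": 0, "dz": 0, "twist": 0}
    - {"gripper": -1, "dx": 0, "dy": 0, "dz": 0, "twist": 0}
    - {"gripper": -1, "dx": 0, "dy": 0, "dz": 0, "twist": 0}
    - {"gripper": -1, "dx": 0, "dy": 0, "dz": 0, "twist": 0}
    - {"gripper": -1, "dx": 0, "dy": 0, "dz": 0, "twist": 0}
    - {"gripper": -1, "dx": 0, "dy": 0, "dz": 0, "twist": 0}
    - {"gripper": -1, "dx": 0, "dy": 0, "dz": 0, "twist": 0}

```text
t: 8.25
ee_pos: [475.4, -287.3, 17.3]
eef_rot: [0.998, -0.057, 0.0, -0.0]
contact_force: [0.1, -0.8, -0.6]
finger_gap: 0.732
```

Call:
send_rows:
  moves:
    - {"gripper": -1, "dx": 0, "dy": 0, "dz": -0.01, "twist": 0}
    - {"gripper": -1, "dx": 0, "dy": 0, "dz": -0.03, "twist": 0}
    - {"gripper": -1, "dx": 0, "dy": 0, "dz": -0.04, "twist": 0}
    - {"gripper": -1, "dx": 0, "dy": 0, "dz": -0.04, "twist": 0}
    - {"gripper": -1, "dx": 0, "dy": 0, "dz": 0, "twist": 0}
    - {"gripper": -1, "dx": 0, "dy": 0, "dz": 0, "twist": 0}
    - {"gripper": -1, "dx": 0, "dy": 0, "dz": 0, "twist": 0}

```text
t: 8.83
ee_pos: [475.2, -287.3, 137.7]
eef_rot: [0.998, -0.057, 0.0, 0.0]
contact_force: [0.7, -0.1, -0.3]
finger_gap: 1.001
```

```bash
python3 -c "
from h import *
from rig import ctrl
plan(639,5,140,-6.5)
f=ctrl.grab_frame('wrist');cv2.imwrite('pics/w4.png',f['color'][60:360,200:520]);np.savez('pics/w4.npz',**f)"
```

```text
t 8.83 pos [ 475.2 -287.3  137.7] yaw -6.5 tilt z [ 0.001 -0.    -1.   ] gap 1.001 F [ 0.7 -0.1 -0.3]
twist first -0.0 then tool shift m [ 0.1297 -0.3089 -0.0023] rows 8.0
```

View pics/w4.png

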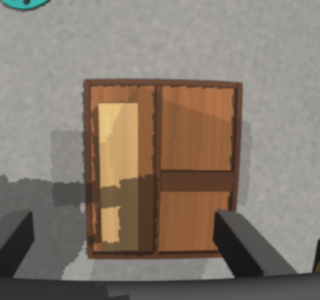

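The long blank lies on the channel floor, clear of both walls (crop 98–138, 103–243). Next is the ferrule.

Call:
send_rows:
  moves:
    - {"gripper": -1, "dx": 0.008, "dy": -0.0193, "dz": 0, "twist": 0}
    - {"gripper": -1, "dx": 0.0152, "dy": -0.036, "dz": 0, "twist": 0}
    - {"gripper": -1, "dx": 0.0152, "dy": -0.036, "dz": 0, "twist": 0}
    - {"gripper": -1, "dx": 0.0152, "dy": -0.036, "dz": 0, "twist": 0}
    - {"gripper": -1, "dx": 0.0152, "dy": -0.036, "dz": 0, "twist": 0}
    - {"gripper": -1, "dx": 0.0152, "dy": -0.036, "dz": 0, "twist": 0}
    - {"gripper": -1, "dx": 0.0152, "dy": -0.036, "dz": 0, "twist": 0}
    - {"gripper": -1, "dx": 0.0152, "dy": -0.036, "dz": 0, "twist": 0}

```text
t: 9.55
ee_pos: [619.5, -28.9, 135.8]
eef_rot: [0.998, -0.057, -0.001, 0.0]
contact_force: [1.5, -0.5, 0.2]
finger_gap: 1.001
```

Call:
send_rows:
  moves:
    - {"gripper": -1, "dx": 0.0152, "dy": -0.0376, "dz": 0, "twist": 0}
    - {"gripper": -1, "dx": 0, "dy": 0, "dz": 0, "twist": 0}
    - {"gripper": -1, "dx": 0, "dy": 0, "dz": 0.04, "twist": 0}
    - {"gripper": -1, "dx": 0, "dy": 0, "dz": 0.03, "twist": 0}
    - {"gripper": -1, "dx": 0, "dy": 0, "dz": 0, "twist": 0}
    - {"gripper": -1, "dx": 0, "dy": 0, "dz": 0, "twist": 0}

```text
t: 10.05
ee_pos: [637.4, 4.8, 65.4]
eef_rot: [0.998, -0.057, -0.002, 0.0]
contact_force: [0.4, 0.8, 0.4]
finger_gap: 0.999
```

```bash
python3 -c "
from h import *
from rig import ctrl
plan(639,5,12,-6.5)
f=ctrl.grab_frame('wrist');cv2.imwrite('pics/w5.png',f['color']);np.savez('pics/w5.npz',**f)"
```

```text
t 10.05 pos [637.4   4.8  65.4] yaw -6.5 tilt z [-0.005 -0.    -1.   ] gap 0.999 F [0.4 0.8 0.4]
twist first -0.0 then tool shift m [ 0.0016 -0.0004  0.0534] rows 0.0
```

View pics/w5.png

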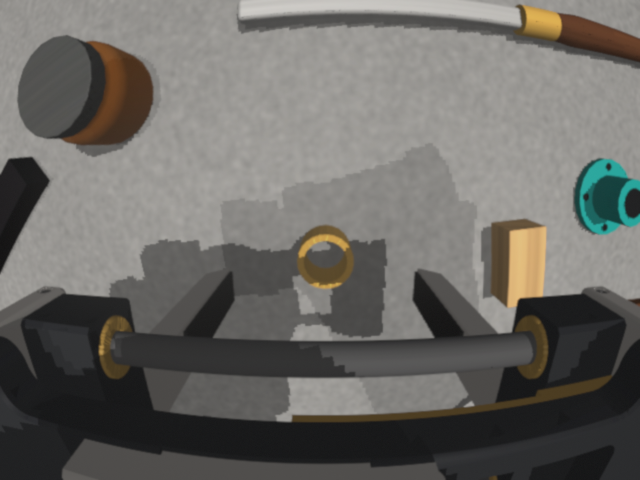

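The ferrule's rim is centred between the open fingers at (325,261).

```bash
python3 -c "
from h import *
f=np.load('pics/w5.npz')
p=fray(f,[(325,262),(298,262),(353,262)],30);print(p.round(1))
plan(p[0][0],p[0][1],12,-6.5)"
```

```text
[[639.    2.9]
 [640.8  19.1]
 [637.1 -13.9]]
t 10.1 pos [638.8   4.8  67.3] yaw -6.5 tilt z [-0.002  0.    -1.   ] gap 0.995 F [-0.7  0.7  0.8]
twist first -0.0 then tool shift m [0.0004 0.0018 0.0553] rows 0.0
```

Call:
send_rows:
  moves:
    - {"gripper": -1, "dx": 0, "dy": 0.0018, "dz": 0.02, "twist": 0}
    - {"gripper": -0.2, "dx": 0, "dy": 0, "dz": 0.02, "twist": 0}
    - {"gripper": -0.2, "dx": 0, "dy": 0, "dz": 0.01, "twist": 0}
    - {"gripper": -0.2, "dx": 0, "dy": 0, "dz": 0.006, "twist": 0}
    - {"gripper": 1, "dx": 0, "dy": 0, "dz": 0, "twist": 0}
    - {"gripper": 1, "dx": 0, "dy": 0, "dz": 0, "twist": 0}
    - {"gripper": 1, "dx": 0, "dy": 0, "dz": 0, "twist": 0}
    - {"gripper": 1, "dx": 0, "dy": 0, "dz": 0, "twist": 0}

```text
t: 10.77
ee_pos: [639.6, 3.2, 12.4]
eef_rot: [0.998, -0.057, 0.001, -0.0]
contact_force: [0.1, -0.4, -0.7]
finger_gap: 0.54
```

Call:
send_rows:
  moves:
    - {"gripper": 1, "dx": 0, "dy": 0, "dz": 0, "twist": 0}
    - {"gripper": 1, "dx": 0, "dy": 0, "dz": 0, "twist": 0}
    - {"gripper": 1, "dx": 0, "dy": 0, "dz": 0, "twist": 0}
    - {"gripper": 1, "dx": 0, "dy": 0, "dz": 0, "twist": 0}
    - {"gripper": 1, "dx": 0, "dy": 0, "dz": 0, "twist": 0}
    - {"gripper": 1, "dx": 0, "dy": 0, "dz": 0, "twist": 0}

```text
t: 11.27
ee_pos: [639.1, 3.1, 11.7]
eef_rot: [0.998, -0.057, 0.0, -0.0]
contact_force: [-1.0, 0.0, 6.4]
finger_gap: 0.357
```

```bash
python3 -c "
from h import *
plan(423.3,-345.7,120,-6.5)"
```

```text
t 11.27 pos [639.1   3.1  11.7] yaw -6.5 tilt z [ 0.  0. -1.] gap 0.357 F [-1.   0.   6.4]
twist first -0.0 then tool shift m [-0.1749  0.371  -0.1083] rows 9.8
```

Call:
send_rows:
  moves:
    - {"gripper": 1, "dx": 0, "dy": 0, "dz": -0.015, "twist": 0}
    - {"gripper": 1, "dx": 0, "dy": 0, "dz": -0.04, "twist": 0}
    - {"gripper": 1, "dx": 0, "dy": 0, "dz": -0.04, "twist": 0}
    - {"gripper": 1, "dx": -0.0099, "dy": 0.021, "dz": -0.0133, "twist": 0}
    - {"gripper": 1, "dx": -0.0165, "dy": 0.035, "dz": 0, "twist": 0}
    - {"gripper": 1, "dx": -0.0165, "dy": 0.035, "dz": 0, "twist": 0}
    - {"gripper": 1, "dx": -0.0165, "dy": 0.035, "dz": 0, "twist": 0}
    - {"gripper": 1, "dx": -0.0165, "dy": 0.035, "dz": 0, "twist": 0}

```text
t: 11.93
ee_pos: [544.0, -149.5, 119.7]
eef_rot: [0.998, -0.057, 0.0, 0.0]
contact_force: [1.0, -0.7, -0.5]
finger_gap: 0.354
```

Call:
send_rows:
  moves:
    - {"gripper": 1, "dx": -0.0165, "dy": 0.035, "dz": 0, "twist": 0}
    - {"gripper": 1, "dx": -0.0165, "dy": 0.035, "dz": 0, "twist": 0}
    - {"gripper": 1, "dx": -0.0165, "dy": 0.035, "dz": 0, "twist": 0}
    - {"gripper": 1, "dx": -0.0165, "dy": 0.035, "dz": 0, "twist": 0}
    - {"gripper": 1, "dx": -0.0165, "dy": 0.035, "dz": 0, "twist": 0}
    - {"gripper": 1, "dx": -0.0165, "dy": 0.035, "dz": 0, "twist": 0}
    - {"gripper": 1, "dx": 0, "dy": 0, "dz": 0, "twist": 0}
    - {"gripper": 1, "dx": 0, "dy": 0, "dz": 0, "twist": 0}

```text
t: 12.6
ee_pos: [421.5, -347.5, 119.5]
eef_rot: [0.998, -0.059, -0.0, 0.0]
contact_force: [1.3, 1.5, -0.7]
finger_gap: 0.357
```

Call:
send_rows:
  moves:
    - {"gripper": 1, "dx": 0, "dy": 0, "dz": 0, "twist": 0}
    - {"gripper": 1, "dx": 0, "dy": 0, "dz": 0, "twist": 0}
    - {"gripper": 1, "dx": 0, "dy": 0, "dz": 0, "twist": 0}
    - {"gripper": 1, "dx": 0, "dy": 0, "dz": 0, "twist": 0}

```text
t: 12.93
ee_pos: [423.7, -344.7, 119.5]
eef_rot: [0.998, -0.056, 0.0, -0.0]
contact_force: [-0.8, -0.1, -0.2]
finger_gap: 0.357
```

```bash
python3 -c "
from h import *
plan(423.3,-345.7,16.5,-6.5)"
```

```text
t 12.93 pos [ 423.7 -344.7  119.5] yaw -6.4 tilt z [ 0.  0. -1.] gap 0.357 F [-0.8 -0.1 -0.2]
twist first 0.1 then tool shift m [-0.0003  0.001   0.103 ] rows 0.0
```

Call:
send_rows:
  moves:
    - {"gripper": 1, "dx": 0, "dy": 0.001, "dz": 0.025, "twist": 0}
    - {"gripper": 1, "dx": 0, "dy": 0, "dz": 0.035, "twist": 0}
    - {"gripper": 1, "dx": 0, "dy": 0, "dz": 0.022, "twist": 0}
    - {"gripper": 1, "dx": 0, "dy": 0, "dz": 0.012, "twist": 0}
    - {"gripper": 1, "dx": 0, "dy": 0, "dz": 0.006, "twist": 0}
    - {"gripper": 1, "dx": 0, "dy": 0, "dz": 0.003, "twist": 0}
    - {"gripper": 1, "dx": 0, "dy": 0, "dz": 0, "twist": 0}
    - {"gripper": 1, "dx": 0, "dy": 0, "dz": 0, "twist": 0}

```text
t: 13.6
ee_pos: [423.6, -347.0, 17.6]
eef_rot: [0.998, -0.057, 0.001, 0.0]
contact_force: [-0.9, -0.4, 0.3]
finger_gap: 0.358
```

Call:
send_rows:
  moves:
    - {"gripper": 1, "dx": 0, "dy": 0, "dz": 0, "twist": 0}
    - {"gripper": 0, "dx": 0, "dy": 0, "dz": 0, "twist": 0}
    - {"gripper": 0, "dx": 0, "dy": 0, "dz": 0, "twist": 0}
    - {"gripper": 0, "dx": 0, "dy": 0, "dz": 0, "twist": 0}
    - {"gripper": 0, "dx": 0, "dy": 0, "dz": 0, "twist": 0}
    - {"gripper": 0, "dx": 0, "dy": 0, "dz": 0, "twist": 0}

```text
t: 14.1
ee_pos: [423.0, -346.7, 16.7]
eef_rot: [0.998, -0.057, 0.0, 0.0]
contact_force: [0.6, 0.5, -0.3]
finger_gap: 0.497
```

Released; lift straight up, then go to the cone.

Call:
send_rows:
  moves:
    - {"gripper": 0, "dx": 0, "dy": 0, "dz": -0.01, "twist": 0}
    - {"gripper": 0, "dx": 0, "dy": 0, "dz": -0.03, "twist": 0}
    - {"gripper": 0, "dx": 0, "dy": 0, "dz": -0.04, "twist": 0}
    - {"gripper": -1, "dx": 0, "dy": 0, "dz": -0.04, "twist": 0}
    - {"gripper": -1, "dx": 0, "dy": 0, "dz": 0, "twist": 0}
    - {"gripper": -1, "dx": 0, "dy": 0, "dz": 0, "twist": 0}

```text
t: 14.6
ee_pos: [424.1, -347.5, 139.6]
eef_rot: [0.998, -0.057, 0.002, 0.001]
contact_force: [0.6, -0.3, -0.5]
finger_gap: 0.677
```

```bash
python3 -c "
from h import *
plan(479.3,126,140,-6.5)
from rig import ctrl
f=ctrl.grab_frame('wrist');cv2.imwrite('pics/w6.png',f['color'][60:360,200:520]);np.savez('pics/w6.npz',**f)"
```

```text
t 14.6 pos [ 424.1 -347.5  139.6] yaw -6.5 tilt z [ 0.004 -0.003 -1.   ] gap 0.677 F [ 0.6 -0.3 -0.5]
twist first -0.0 then tool shift m [ 1.200e-03 -4.768e-01 -4.000e-04] rows 11.4
```

View pics/w6.png

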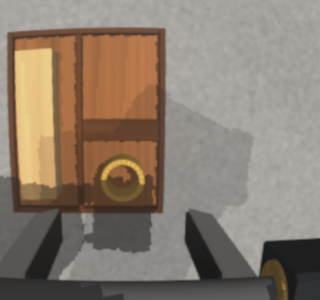

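The ferrule stands on end in the small pocket (crop (123,178)), and the blank is unmoved. Next is the cone.

Call:
send_rows:
  moves:
    - {"gripper": -1, "dx": 0, "dy": -0.0203, "dz": 0, "twist": 0}
    - {"gripper": -1, "dx": 0, "dy": -0.0415, "dz": 0, "twist": 0}
    - {"gripper": -1, "dx": 0, "dy": -0.0415, "dz": 0, "twist": 0}
    - {"gripper": -1, "dx": 0, "dy": -0.0415, "dz": 0, "twist": 0}
    - {"gripper": -1, "dx": 0, "dy": -0.0415, "dz": 0, "twist": 0}
    - {"gripper": -1, "dx": 0, "dy": -0.0415, "dz": 0, "twist": 0}
    - {"gripper": -1, "dx": 0, "dy": -0.0415, "dz": 0, "twist": 0}
    - {"gripper": -1, "dx": 0, "dy": -0.0415, "dz": 0, "twist": 0}

```text
t: 15.32
ee_pos: [457.0, -36.0, 135.7]
eef_rot: [0.998, -0.057, -0.001, 0.0]
contact_force: [1.7, -0.2, 0.4]
finger_gap: 1.003
```

Call:
send_rows:
  moves:
    - {"gripper": -1, "dx": 0, "dy": -0.0415, "dz": 0, "twist": 0}
    - {"gripper": -1, "dx": 0, "dy": -0.0415, "dz": 0, "twist": 0}
    - {"gripper": -1, "dx": 0, "dy": -0.0415, "dz": 0, "twist": 0}
    - {"gripper": -1, "dx": 0, "dy": -0.0415, "dz": 0, "twist": 0}
    - {"gripper": -1, "dx": 0, "dy": 0, "dz": 0.02, "twist": 0}
    - {"gripper": -1, "dx": 0, "dy": 0, "dz": 0.02, "twist": 0}
    - {"gripper": -1, "dx": 0, "dy": 0, "dz": 0, "twist": 0}
    - {"gripper": -1, "dx": 0, "dy": 0, "dz": 0, "twist": 0}

```text
t: 15.98
ee_pos: [475.6, 126.6, 95.4]
eef_rot: [0.998, -0.057, -0.002, 0.001]
contact_force: [-0.4, 0.2, 0.6]
finger_gap: 0.998
```

Call:
send_rows:
  moves:
    - {"gripper": -1, "dx": 0, "dy": 0, "dz": 0, "twist": 0}
    - {"gripper": -1, "dx": 0, "dy": 0, "dz": 0, "twist": 0}

```text
t: 16.15
ee_pos: [477.4, 126.8, 97.4]
eef_rot: [0.998, -0.057, 0.0, -0.0]
contact_force: [0.9, -0.3, 1.3]
finger_gap: 0.999
```

```bash
python3 -c "
from h import *
from rig import ctrl
plan(479.3,126,12,-6.5)
f=ctrl.grab_frame('wrist');cv2.imwrite('pics/w7.png',f['color']);np.savez('pics/w7.npz',**f)"
```

```text
t 16.15 pos [477.4 126.8  97.4] yaw -6.6 tilt z [ 0.001  0.    -1.   ] gap 0.999 F [ 0.9 -0.3  1.3]
twist first -0.1 then tool shift m [0.002  0.0005 0.0854] rows 0.0
```

View pics/w7.png

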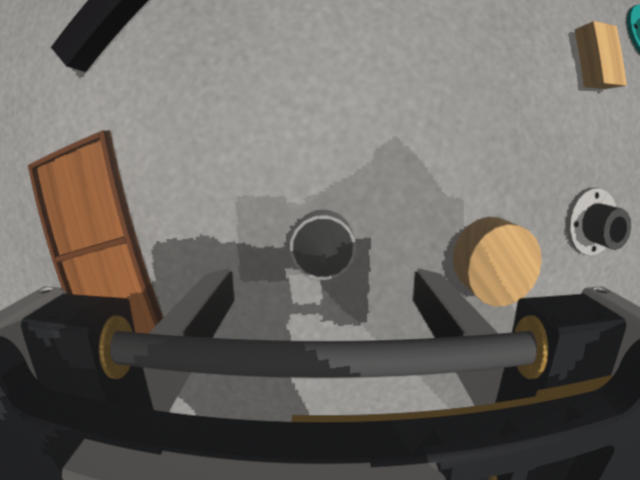

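The cone's shoulder circle is centred at about (322,247). This view also shows tray_two's corners at (31,166) and (105,131), and the round blank's top at (505,262).

```bash
python3 -c "
from h import *
f=np.load('pics/w7.npz')
p=fray(f,[(322,247),(289,247),(355,247)],30);print('cone',p.round(1))
print('round',fray(f,[(505,262),(468,262),(542,262)],36).round(1))
print('tray2 corners+divider',fray(f,[(31,166),(105,131),(58,260),(130,240)],12).round(1))
a=np.radians(6);R=np.array([[np.cos(a),-np.sin(a)],[np.sin(a),np.cos(a)]])
print((np.array([(91.5,47),(91.5,-47),(0,42),(0,-42)])@R.T+[496.8,328.4]).round(1))
plan(p[0][0],p[0][1],12,-6.5)"
```

```text
cone [[480.8 126.5]
 [483.4 149.1]
 [478.2 104. ]]
round [[455.2  -6.3]
 [459.2  24.1]
 [450.6 -40.3]]
tray2 corners+divider [[579.2 377.9]
 [589.9 288. ]
 [490.6 365.4]
 [499.4 280.3]]
[[582.9 384.7]
 [592.7 291.2]
 [492.4 370.2]
 [501.2 286.6]]
t 16.2 pos [477.5 126.8  97.5] yaw -6.6 tilt z [ 0.001  0.    -1.   ] gap 1.003 F [-0.5  0.7 -0.1]
twist first -0.1 then tool shift m [ 0.0033 -0.0002  0.0855] rows 0.1
```

Call:
send_rows:
  moves:
    - {"gripper": -1, "dx": 0.0033, "dy": 0, "dz": 0.02, "twist": 0}
    - {"gripper": -1, "dx": 0, "dy": 0, "dz": 0.03, "twist": 0}
    - {"gripper": -0.2, "dx": 0, "dy": 0, "dz": 0.02, "twist": 0}
    - {"gripper": -0.2, "dx": 0, "dy": 0, "dz": 0.01, "twist": 0}
    - {"gripper": -0.2, "dx": 0, "dy": 0, "dz": 0.005, "twist": 0}
    - {"gripper": 1, "dx": 0, "dy": 0, "dz": 0, "twist": 0}
    - {"gripper": 1, "dx": 0, "dy": 0, "dz": 0, "twist": 0}
    - {"gripper": 1, "dx": 0, "dy": 0, "dz": 0, "twist": 0}

```text
t: 16.87
ee_pos: [481.1, 126.9, 12.8]
eef_rot: [0.998, -0.057, 0.001, -0.0]
contact_force: [-0.2, 0.7, 0.3]
finger_gap: 0.611
```

Call:
send_rows:
  moves:
    - {"gripper": 1, "dx": 0, "dy": 0, "dz": 0, "twist": 0}
    - {"gripper": 1, "dx": 0, "dy": 0, "dz": 0, "twist": 0}
    - {"gripper": 1, "dx": 0, "dy": 0, "dz": 0, "twist": 0}
    - {"gripper": 1, "dx": 0, "dy": 0, "dz": 0, "twist": 0}
    - {"gripper": 1, "dx": 0, "dy": 0, "dz": 0, "twist": 0}
    - {"gripper": 1, "dx": 0, "dy": 0, "dz": 0, "twist": 0}

```text
t: 17.37
ee_pos: [480.9, 126.8, 12.4]
eef_rot: [0.998, -0.057, 0.001, -0.0]
contact_force: [-2.2, 0.5, 9.8]
finger_gap: 0.484
```

```bash
python3 -c "
from h import *
plan(505.7,-355.1,120,-6.5)"
```

```text
t 17.37 pos [480.9 126.8  12.4] yaw -6.5 tilt z [ 0.001  0.    -1.   ] gap 0.484 F [-2.2  0.5  9.8]
twist first -0.0 then tool shift m [ 0.0792  0.476  -0.1076] rows 11.6
```

Call:
send_rows:
  moves:
    - {"gripper": 1, "dx": 0, "dy": 0, "dz": 0, "twist": 0}
    - {"gripper": 1, "dx": 0, "dy": 0, "dz": -0.012, "twist": 0}
    - {"gripper": 1, "dx": 0, "dy": 0, "dz": -0.03, "twist": 0}
    - {"gripper": 1, "dx": 0, "dy": 0, "dz": -0.04, "twist": 0}
    - {"gripper": 1, "dx": 0.0032, "dy": 0.019, "dz": -0.0256, "twist": 0}
    - {"gripper": 1, "dx": 0.006, "dy": 0.037, "dz": 0, "twist": 0}
    - {"gripper": 1, "dx": 0.006, "dy": 0.037, "dz": 0, "twist": 0}
    - {"gripper": 1, "dx": 0.006, "dy": 0.037, "dz": 0, "twist": 0}
  newtons: 45

```text
t: 18.03
ee_pos: [486.5, -6.3, 120.0]
eef_rot: [0.998, -0.056, 0.001, -0.0]
contact_force: [1.0, -0.2, -4.8]
finger_gap: 0.482
```

Call:
send_rows:
  moves:
    - {"gripper": 1, "dx": 0.006, "dy": 0.037, "dz": 0, "twist": 0}
    - {"gripper": 1, "dx": 0.006, "dy": 0.037, "dz": 0, "twist": 0}
    - {"gripper": 1, "dx": 0.006, "dy": 0.037, "dz": 0, "twist": 0}
    - {"gripper": 1, "dx": 0.006, "dy": 0.037, "dz": 0, "twist": 0}
    - {"gripper": 1, "dx": 0.006, "dy": 0.037, "dz": 0, "twist": 0}
    - {"gripper": 1, "dx": 0.006, "dy": 0.037, "dz": 0, "twist": 0}
    - {"gripper": 1, "dx": 0.006, "dy": 0.037, "dz": 0, "twist": 0}
    - {"gripper": 1, "dx": 0.006, "dy": 0.037, "dz": 0, "twist": 0}

```text
t: 18.7
ee_pos: [500.1, -306.2, 119.3]
eef_rot: [0.998, -0.057, -0.0, -0.0]
contact_force: [0.7, 0.6, -4.8]
finger_gap: 0.474
```

Call:
send_rows:
  moves:
    - {"gripper": 1, "dx": 0.01, "dy": 0.035, "dz": 0, "twist": 0}
    - {"gripper": 1, "dx": 0, "dy": 0.014, "dz": 0, "twist": 0}
    - {"gripper": 1, "dx": 0, "dy": 0, "dz": 0, "twist": 0}
    - {"gripper": 1, "dx": 0, "dy": 0, "dz": 0, "twist": 0}
    - {"gripper": 1, "dx": 0, "dy": 0, "dz": 0, "twist": 0}
    - {"gripper": 1, "dx": 0, "dy": 0, "dz": 0, "twist": 0}
    - {"gripper": 1, "dx": 0, "dy": 0, "dz": 0, "twist": 0}
    - {"gripper": 1, "dx": 0, "dy": 0, "dz": 0, "twist": 0}

```text
t: 19.37
ee_pos: [505.4, -353.4, 119.4]
eef_rot: [0.998, -0.056, 0.0, -0.0]
contact_force: [1.0, -0.3, -4.3]
finger_gap: 0.479
```

```bash
python3 -c "
from h import *
plan(505.7,-355.1,17,-6.5)"
```

```text
t 19.37 pos [ 505.4 -353.4  119.4] yaw -6.4 tilt z [ 0.  0. -1.] gap 0.479 F [ 1.  -0.3 -4.3]
twist first 0.1 then tool shift m [0.0005 0.0017 0.1024] rows 0.0
```

Call:
send_rows:
  moves:
    - {"gripper": 1, "dx": 0.0005, "dy": 0.0017, "dz": 0.025, "twist": 0}
    - {"gripper": 1, "dx": 0, "dy": 0, "dz": 0.035, "twist": 0}
    - {"gripper": 1, "dx": 0, "dy": 0, "dz": 0.022, "twist": 0}
    - {"gripper": 1, "dx": 0, "dy": 0, "dz": 0.011, "twist": 0}
    - {"gripper": 1, "dx": 0, "dy": 0, "dz": 0.006, "twist": 0}
    - {"gripper": 1, "dx": 0, "dy": 0, "dz": 0.003, "twist": 0}
    - {"gripper": 1, "dx": 0, "dy": 0, "dz": 0, "twist": 0}
    - {"gripper": 1, "dx": 0, "dy": 0, "dz": 0, "twist": 0}

```text
t: 20.03
ee_pos: [506.1, -356.4, 18.4]
eef_rot: [0.998, -0.057, 0.001, 0.0]
contact_force: [-0.3, 0.4, -4.2]
finger_gap: 0.48
```

Call:
send_rows:
  moves:
    - {"gripper": 1, "dx": 0, "dy": 0, "dz": 0, "twist": 0}
    - {"gripper": 1, "dx": 0, "dy": 0, "dz": 0, "twist": 0}
    - {"gripper": -0.2, "dx": 0, "dy": 0, "dz": 0, "twist": 0}
    - {"gripper": -0.2, "dx": 0, "dy": 0, "dz": 0, "twist": 0}
    - {"gripper": -0.2, "dx": 0, "dy": 0, "dz": 0, "twist": 0}
    - {"gripper": -0.2, "dx": 0, "dy": 0, "dz": 0, "twist": 0}
    - {"gripper": -0.2, "dx": 0, "dy": 0, "dz": 0, "twist": 0}

```text
t: 20.62
ee_pos: [505.5, -356.0, 17.3]
eef_rot: [0.998, -0.057, 0.0, 0.0]
contact_force: [-0.1, 0.4, -0.6]
finger_gap: 0.6
```

Call:
send_rows:
  moves:
    - {"gripper": -0.2, "dx": 0, "dy": 0, "dz": -0.01, "twist": 0}
    - {"gripper": -0.2, "dx": 0, "dy": 0, "dz": -0.03, "twist": 0}
    - {"gripper": -0.2, "dx": 0, "dy": 0, "dz": -0.04, "twist": 0}
    - {"gripper": -1, "dx": 0, "dy": 0, "dz": -0.04, "twist": 0}
    - {"gripper": -1, "dx": 0, "dy": 0, "dz": 0, "twist": 0}
    - {"gripper": -1, "dx": 0, "dy": 0, "dz": 0, "twist": 0}

```text
t: 21.12
ee_pos: [506.7, -356.8, 140.6]
eef_rot: [0.998, -0.057, 0.002, 0.001]
contact_force: [-0.8, 1.3, -1.3]
finger_gap: 0.78
```

```bash
python3 -c "
from h import *
plan(454.5,-6.5,137,-6.5)
from rig import ctrl
f=ctrl.grab_frame('wrist');cv2.imwrite('pics/w8.png',f['color'][60:360,150:520]);np.savez('pics/w8.npz',**f)"
```

```text
t 21.12 pos [ 506.7 -356.8  140.6] yaw -6.5 tilt z [ 0.004 -0.003 -1.   ] gap 0.78 F [-0.8  1.3 -1.3]
twist first -0.0 then tool shift m [-0.0915 -0.3421  0.0036] rows 8.5
```

View pics/w8.png

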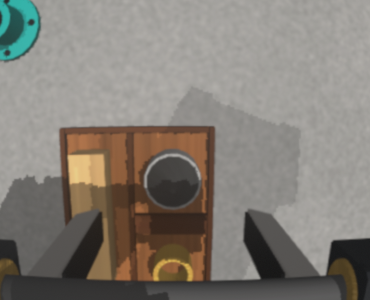

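Cone is point up in the larger pocket at crop (172,180), and the ferrule at (172,268) is undisturbed. Next is the round blank.

Call:
send_rows:
  moves:
    - {"gripper": -1, "dx": -0.006, "dy": -0.0226, "dz": 0, "twist": 0}
    - {"gripper": -1, "dx": -0.0095, "dy": -0.0355, "dz": 0, "twist": 0}
    - {"gripper": -1, "dx": -0.0095, "dy": -0.0355, "dz": 0, "twist": 0}
    - {"gripper": -1, "dx": -0.0095, "dy": -0.0355, "dz": 0, "twist": 0}
    - {"gripper": -1, "dx": -0.0095, "dy": -0.0355, "dz": 0, "twist": 0}
    - {"gripper": -1, "dx": -0.0095, "dy": -0.0355, "dz": 0, "twist": 0}
    - {"gripper": -1, "dx": -0.0095, "dy": -0.0355, "dz": 0, "twist": 0}
    - {"gripper": -1, "dx": -0.0095, "dy": -0.0355, "dz": 0, "twist": 0}

```text
t: 21.83
ee_pos: [462.6, -76.8, 136.2]
eef_rot: [0.998, -0.057, -0.001, -0.0]
contact_force: [0.6, 0.1, -0.1]
finger_gap: 0.998
```

Call:
send_rows:
  moves:
    - {"gripper": -1, "dx": -0.0095, "dy": -0.0355, "dz": 0, "twist": 0}
    - {"gripper": -1, "dx": -0.0095, "dy": -0.0355, "dz": 0, "twist": 0}
    - {"gripper": -1, "dx": 0, "dy": 0, "dz": 0.03, "twist": 0}
    - {"gripper": -1, "dx": 0, "dy": 0, "dz": 0.03, "twist": 0}
    - {"gripper": -1, "dx": 0, "dy": 0, "dz": 0, "twist": 0}
    - {"gripper": -1, "dx": 0, "dy": 0, "dz": 0, "twist": 0}
    - {"gripper": -1, "dx": 0, "dy": 0, "dz": 0, "twist": 0}
    - {"gripper": -1, "dx": 0, "dy": 0, "dz": 0, "twist": 0}

```text
t: 22.5
ee_pos: [454.0, -6.0, 78.4]
eef_rot: [0.998, -0.057, 0.001, -0.0]
contact_force: [-0.2, 0.6, -0.4]
finger_gap: 0.999
```

```bash
python3 -c "
from h import *
plan(454.5,-6.5,14,-6.5)
from rig import ctrl
f=ctrl.grab_frame('wrist');hsv=cv2.cvtColor(f['color'],cv2.COLOR_BGR2HSV).astype(int);np.savez('pics/w9.npz',**f)
m=((hsv[...,0]>14)&(hsv[...,0]<26)&(hsv[...,1]>90)&(hsv[...,2]>150)).astype(np.uint8)
m[285:]=0
for c in cv2.findContours(m,0,1)[0]:
  if cv2.contourArea(c)>400: print(cv2.boundingRect(c),fray(f,c[:,0],36).min(0).round(1),fray(f,c[:,0],36).max(0).round(1))"
```

```text
t 22.5 pos [454.   -6.   78.4] yaw -6.6 tilt z [ 0.001  0.    -1.   ] gap 0.999 F [-0.2  0.6 -0.4]
twist first -0.1 then tool shift m [0.0005 0.0004 0.0644] rows 0.0
(276, 216, 95, 40) [457.3 -36.7] [483.1  22. ]
(463, 0, 45, 38) [ 589.3 -143.6] [ 617.3 -114.9]
```

Call:
send_rows:
  moves:
    - {"gripper": -1, "dx": -0.0015, "dy": 0.001, "dz": 0.025, "twist": 0}
    - {"gripper": -1, "dx": 0, "dy": 0, "dz": 0.022, "twist": 0}
    - {"gripper": -1, "dx": 0, "dy": 0, "dz": 0.012, "twist": 0}
    - {"gripper": -1, "dx": 0, "dy": 0, "dz": 0.005, "twist": 0}
    - {"gripper": 1, "dx": 0, "dy": 0, "dz": 0, "twist": 0}
    - {"gripper": 1, "dx": 0, "dy": 0, "dz": 0, "twist": 0}
    - {"gripper": 1, "dx": 0, "dy": 0, "dz": 0, "twist": 0}
    - {"gripper": 1, "dx": 0, "dy": 0, "dz": 0, "twist": 0}
  newtons: 35

```text
t: 23.22
ee_pos: [452.4, -6.6, 14.2]
eef_rot: [0.998, -0.057, 0.001, -0.0]
contact_force: [-0.3, 0.3, -0.5]
finger_gap: 0.754
```

Call:
send_rows:
  moves:
    - {"gripper": 1, "dx": 0, "dy": 0, "dz": 0, "twist": 0}
    - {"gripper": 1, "dx": 0, "dy": 0, "dz": 0, "twist": 0}
    - {"gripper": 1, "dx": 0, "dy": 0, "dz": 0, "twist": 0}
    - {"gripper": 1, "dx": 0, "dy": 0, "dz": 0, "twist": 0}
    - {"gripper": 1, "dx": 0, "dy": 0, "dz": 0, "twist": 0}

```text
t: 23.63
ee_pos: [452.2, -6.6, 13.9]
eef_rot: [0.998, -0.057, 0.001, 0.0]
contact_force: [-1.6, -1.4, 9.6]
finger_gap: 0.669
```

```bash
python3 -c "
from h import *
a=np.radians(6);c=np.array([494.3,323.5]);d=44.5*np.array([np.cos(a),np.sin(a)])
print((c+d).round(1),(c-d).round(1))
plan(*(c+d),120,-6.5)"
```

```text
[538.6 328.2] [450.  318.8]
t 23.63 pos [452.2  -6.6  13.9] yaw -6.5 tilt z [ 0.001 -0.    -1.   ] gap 0.669 F [-1.6 -1.4  9.6]
twist first -0.0 then tool shift m [ 0.0479 -0.3424 -0.1061] rows 8.3
```

Call:
send_rows:
  moves:
    - {"gripper": 1, "dx": 0, "dy": 0, "dz": -0.015, "twist": 0}
    - {"gripper": 1, "dx": 0, "dy": 0, "dz": -0.04, "twist": 0}
    - {"gripper": 1, "dx": 0, "dy": 0, "dz": -0.04, "twist": 0}
    - {"gripper": 1, "dx": 0.0031, "dy": -0.0224, "dz": -0.0111, "twist": 0}
    - {"gripper": 1, "dx": 0.0056, "dy": -0.04, "dz": 0, "twist": 0}
    - {"gripper": 1, "dx": 0.0056, "dy": -0.04, "dz": 0, "twist": 0}
    - {"gripper": 1, "dx": 0.0056, "dy": -0.04, "dz": 0, "twist": 0}
    - {"gripper": 1, "dx": 0.0056, "dy": -0.04, "dz": 0, "twist": 0}

```text
t: 24.3
ee_pos: [498.0, 173.5, 119.9]
eef_rot: [0.998, -0.057, 0.0, -0.0]
contact_force: [1.0, -0.3, -0.6]
finger_gap: 0.663
```

Call:
send_rows:
  moves:
    - {"gripper": 1, "dx": 0.0056, "dy": -0.04, "dz": 0, "twist": 0}
    - {"gripper": 1, "dx": 0.0056, "dy": -0.04, "dz": 0, "twist": 0}
    - {"gripper": 1, "dx": 0.0056, "dy": -0.04, "dz": 0, "twist": 0}
    - {"gripper": 1, "dx": 0.0056, "dy": -0.04, "dz": 0, "twist": 0}
    - {"gripper": 1, "dx": 0, "dy": 0, "dz": 0, "twist": 0}
    - {"gripper": 1, "dx": 0, "dy": 0, "dz": 0, "twist": 0}
    - {"gripper": 1, "dx": 0, "dy": 0, "dz": 0, "twist": 0}
    - {"gripper": 1, "dx": 0, "dy": 0, "dz": 0, "twist": 0}

```text
t: 24.97
ee_pos: [538.2, 326.7, 119.3]
eef_rot: [0.998, -0.057, -0.0, 0.0]
contact_force: [0.5, -0.3, -0.5]
finger_gap: 0.663
```

Call:
send_rows:
  moves:
    - {"gripper": 1, "dx": 0, "dy": 0, "dz": 0, "twist": 0}
    - {"gripper": 1, "dx": 0, "dy": 0, "dz": 0, "twist": 0}

```text
t: 25.13
ee_pos: [538.4, 327.0, 119.6]
eef_rot: [0.998, -0.057, 0.0, 0.0]
contact_force: [0.7, -0.0, -0.5]
finger_gap: 0.662
```

```bash
python3 -c "
from h import *
from rig import ctrl
plan(538.6,328.2,18,-6.5)
f=ctrl.grab_frame('wrist');cv2.imwrite('pics/w10.png',f['color']);np.savez('pics/w10.npz',**f)"
```

```text
t 25.13 pos [538.4 327.  119.6] yaw -6.6 tilt z [ 0. -0. -1.] gap 0.662 F [ 0.7 -0.  -0.5]
twist first -0.1 then tool shift m [ 1.000e-04 -1.200e-03  1.016e-01] rows 0.0
```

View pics/w10.png

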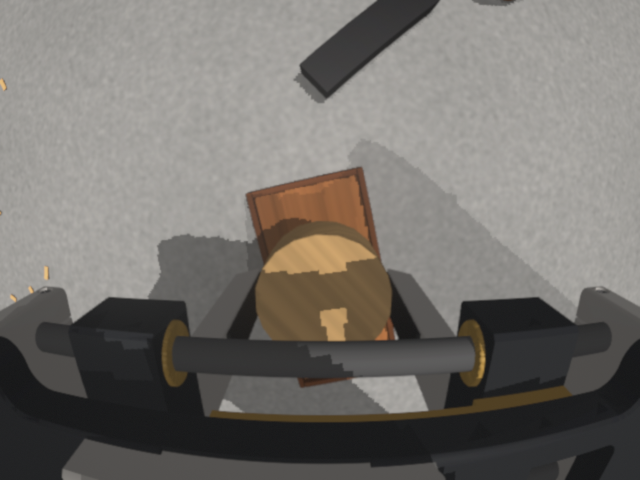

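Disc held; the tray's far corners are at (248,193) and (362,168).

```bash
python3 -c "
from h import *
f=np.load('pics/w10.npz')
p=fray(f,[(248,193),(362,168)],12);print(p.round(1),np.linalg.norm(p[0]-p[1]))
a=np.radians(6);ux=np.array([np.cos(a),np.sin(a)])
m=p.mean(0);print('centre',m-91.5*ux,'pockets',m-47*ux,m-136*ux)"
```

```text
[[581.8 380.8]
 [590.6 290.1]] 91.06813638170695
centre [495.2117502  325.88217348] pockets [539.46797455 330.5336901 ] [450.95552586 321.23065687]
```

Call:
send_rows:
  moves:
    - {"gripper": 1, "dx": 0.0005, "dy": -0.002, "dz": 0.025, "twist": 0}
    - {"gripper": 1, "dx": 0, "dy": 0, "dz": 0.035, "twist": 0}
    - {"gripper": 1, "dx": 0, "dy": 0, "dz": 0.022, "twist": 0}
    - {"gripper": 1, "dx": 0, "dy": 0, "dz": 0.011, "twist": 0}
    - {"gripper": 1, "dx": 0, "dy": 0, "dz": 0.005, "twist": 0}
    - {"gripper": 1, "dx": 0, "dy": 0, "dz": 0.003, "twist": 0}
    - {"gripper": 1, "dx": 0, "dy": 0, "dz": 0, "twist": 0}
    - {"gripper": 1, "dx": 0, "dy": 0, "dz": 0, "twist": 0}

```text
t: 25.85
ee_pos: [539.5, 330.6, 19.5]
eef_rot: [0.998, -0.057, 0.001, -0.001]
contact_force: [0.1, -0.1, -0.6]
finger_gap: 0.666
```

Call:
send_rows:
  moves:
    - {"gripper": 1, "dx": 0, "dy": 0, "dz": 0, "twist": 0}
    - {"gripper": 1, "dx": 0, "dy": 0, "dz": 0, "twist": 0}
    - {"gripper": -0.8, "dx": 0, "dy": 0, "dz": 0, "twist": 0}
    - {"gripper": -0.8, "dx": 0, "dy": 0, "dz": 0, "twist": 0}
    - {"gripper": -0.8, "dx": 0, "dy": 0, "dz": 0, "twist": 0}
    - {"gripper": -0.8, "dx": 0, "dy": 0, "dz": 0, "twist": 0}
    - {"gripper": -0.8, "dx": 0, "dy": 0, "dz": 0, "twist": 0}

```text
t: 26.43
ee_pos: [538.8, 330.1, 18.3]
eef_rot: [0.998, -0.057, 0.0, -0.0]
contact_force: [-0.1, -0.4, -0.9]
finger_gap: 0.894
```

Call:
send_rows:
  moves:
    - {"gripper": -0.8, "dx": 0, "dy": 0, "dz": -0.01, "twist": 0}
    - {"gripper": -0.8, "dx": 0, "dy": 0, "dz": -0.03, "twist": 0}
    - {"gripper": -0.8, "dx": 0, "dy": 0, "dz": -0.04, "twist": 0}
    - {"gripper": -1, "dx": 0, "dy": 0, "dz": -0.04, "twist": 0}
    - {"gripper": -1, "dx": 0, "dy": 0, "dz": 0, "twist": 0}
    - {"gripper": -1, "dx": 0, "dy": 0, "dz": 0, "twist": 0}

```text
t: 26.93
ee_pos: [540.1, 331.0, 141.7]
eef_rot: [0.998, -0.057, 0.002, -0.001]
contact_force: [0.5, -0.8, -0.5]
finger_gap: 1.0
```

```bash
python3 -c "
from h import *
plan(471.5,-119,138,-6.5)"
```

```text
t 26.93 pos [540.1 331.  141.7] yaw -6.5 tilt z [ 0.004  0.003 -1.   ] gap 1.0 F [ 0.5 -0.8 -0.5]
twist first -0.0 then tool shift m [-0.0172  0.4549  0.0037] rows 10.9
```

Call:
send_rows:
  moves:
    - {"gripper": -1, "dx": -0.0007, "dy": 0.0204, "dz": 0, "twist": 0}
    - {"gripper": -1, "dx": -0.0015, "dy": 0.0395, "dz": 0, "twist": 0}
    - {"gripper": -1, "dx": -0.0015, "dy": 0.0395, "dz": 0, "twist": 0}
    - {"gripper": -1, "dx": -0.0015, "dy": 0.0395, "dz": 0, "twist": 0}
    - {"gripper": -1, "dx": -0.0015, "dy": 0.0395, "dz": 0, "twist": 0}
    - {"gripper": -1, "dx": -0.0015, "dy": 0.0395, "dz": 0, "twist": 0}
    - {"gripper": -1, "dx": -0.0015, "dy": 0.0395, "dz": 0, "twist": 0}
    - {"gripper": -1, "dx": -0.0015, "dy": 0.0395, "dz": 0, "twist": 0}

```text
t: 27.6
ee_pos: [492.8, 34.6, 137.9]
eef_rot: [0.998, -0.057, -0.001, 0.0]
contact_force: [0.0, -0.7, 0.1]
finger_gap: 0.997
```

Call:
send_rows:
  moves:
    - {"gripper": -1, "dx": -0.0015, "dy": 0.0395, "dz": 0, "twist": 0}
    - {"gripper": -1, "dx": -0.0015, "dy": 0.0395, "dz": 0, "twist": 0}
    - {"gripper": -1, "dx": -0.0015, "dy": 0.0395, "dz": 0, "twist": 0}
    - {"gripper": -1, "dx": -0.0015, "dy": 0.0395, "dz": 0, "twist": 0}
    - {"gripper": -1, "dx": 0, "dy": 0, "dz": 0.02, "twist": 0}
    - {"gripper": -1, "dx": 0, "dy": 0, "dz": 0.03, "twist": 0}
    - {"gripper": -1, "dx": 0, "dy": 0, "dz": 0, "twist": 0}
    - {"gripper": -1, "dx": 0, "dy": 0, "dz": 0, "twist": 0}

```text
t: 28.27
ee_pos: [468.8, -119.4, 87.4]
eef_rot: [0.998, -0.057, -0.002, -0.0]
contact_force: [-1.1, 0.6, 0.3]
finger_gap: 0.997
```

Call:
send_rows:
  moves:
    - {"gripper": -1, "dx": 0, "dy": 0, "dz": 0, "twist": 0}
    - {"gripper": -1, "dx": 0, "dy": 0, "dz": 0, "twist": 0}

```text
t: 28.43
ee_pos: [470.9, -119.5, 89.5]
eef_rot: [0.998, -0.056, 0.001, 0.0]
contact_force: [0.3, -0.3, 0.3]
finger_gap: 0.998
```

```bash
python3 -c "
from h import *
from rig import ctrl
plan(471.5,-119,15,-6.5)
f=ctrl.grab_frame('wrist');cv2.imwrite('pics/w11.png',f['color'][140:360,160:500]);np.savez('pics/w11.npz',**f)"
```

```text
t 28.43 pos [ 470.9 -119.5   89.5] yaw -6.5 tilt z [ 0.001 -0.    -1.   ] gap 0.998 F [ 0.3 -0.3  0.3]
twist first 0.0 then tool shift m [ 0.0005 -0.0005  0.0745] rows 0.0
```

View pics/w11.png

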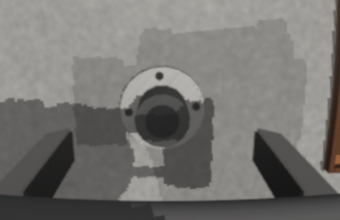

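Confirmed: steel flange with dark hub, not turquoise, with the hub top at crop (162,118).

```bash
python3 -c "
from h import *
f=np.load('pics/w11.npz')
print(fray(f,[(322,257)],40).round(1),fray(f,[(281,247),(363,247),(322,206.5)],8).round(1))"
```

```text
[[ 472.2 -119.5]] [[ 474.2  -89.6]
 [ 467.5 -148.9]
 [ 500.2 -122.6]]
```

Call:
send_rows:
  moves:
    - {"gripper": -1, "dx": 0, "dy": 0, "dz": 0.025, "twist": 0}
    - {"gripper": -0.2, "dx": 0, "dy": 0, "dz": 0.025, "twist": 0}
    - {"gripper": -0.2, "dx": 0, "dy": 0, "dz": 0.015, "twist": 0}
    - {"gripper": -0.2, "dx": 0, "dy": 0, "dz": 0.0085, "twist": 0}
    - {"gripper": -0.2, "dx": 0, "dy": 0, "dz": 0, "twist": 0}
    - {"gripper": 1, "dx": 0, "dy": 0, "dz": 0, "twist": 0}
    - {"gripper": 1, "dx": 0, "dy": 0, "dz": 0, "twist": 0}
    - {"gripper": 1, "dx": 0, "dy": 0, "dz": 0, "twist": 0}
  newtons: 45

```text
t: 29.15
ee_pos: [471.0, -120.0, 15.9]
eef_rot: [0.998, -0.057, 0.001, 0.0]
contact_force: [-0.1, -0.1, -0.6]
finger_gap: 0.536
```

Call:
send_rows:
  moves:
    - {"gripper": 1, "dx": 0, "dy": 0, "dz": 0, "twist": 0}
    - {"gripper": 1, "dx": 0, "dy": 0, "dz": 0, "twist": 0}
    - {"gripper": 1, "dx": 0, "dy": 0, "dz": 0, "twist": 0}
    - {"gripper": 1, "dx": 0, "dy": 0, "dz": 0, "twist": 0}
    - {"gripper": 1, "dx": 0, "dy": 0, "dz": 0, "twist": 0}
    - {"gripper": 1, "dx": 0, "dy": 0, "dz": 0, "twist": 0}
    - {"gripper": 1, "dx": 0, "dy": 0, "dz": 0, "twist": 0}

```text
t: 29.73
ee_pos: [470.6, -119.8, 15.4]
eef_rot: [0.998, -0.057, 0.0, -0.0]
contact_force: [-1.1, 1.7, 9.0]
finger_gap: 0.375
```

```bash
python3 -c "
from h import *
plan(450.7,320.3,120,-6.5)"
```

```text
t 29.73 pos [ 470.6 -119.8   15.4] yaw -6.5 tilt z [ 0.001 -0.    -1.   ] gap 0.375 F [-1.1  1.7  9. ]
twist first -0.0 then tool shift m [-0.0696 -0.435  -0.1046] rows 10.6
```

Call:
send_rows:
  moves:
    - {"gripper": 1, "dx": 0, "dy": 0, "dz": -0.012, "twist": 0}
    - {"gripper": 1, "dx": 0, "dy": 0, "dz": -0.035, "twist": 0}
    - {"gripper": 1, "dx": 0, "dy": 0, "dz": -0.04, "twist": 0}
    - {"gripper": 1, "dx": -0.0036, "dy": -0.0214, "dz": -0.0176, "twist": 0}
    - {"gripper": 1, "dx": -0.006, "dy": -0.0376, "dz": 0, "twist": 0}
    - {"gripper": 1, "dx": -0.006, "dy": -0.0376, "dz": 0, "twist": 0}
    - {"gripper": 1, "dx": -0.006, "dy": -0.0376, "dz": 0, "twist": 0}
    - {"gripper": 1, "dx": -0.006, "dy": -0.0376, "dz": 0, "twist": 0}

```text
t: 30.4
ee_pos: [461.6, 55.3, 119.7]
eef_rot: [0.998, -0.057, 0.0, 0.0]
contact_force: [1.5, -0.2, -3.6]
finger_gap: 0.376
```

Call:
send_rows:
  moves:
    - {"gripper": 1, "dx": -0.006, "dy": -0.0376, "dz": 0, "twist": 0}
    - {"gripper": 1, "dx": -0.006, "dy": -0.0376, "dz": 0, "twist": 0}
    - {"gripper": 1, "dx": -0.006, "dy": -0.0376, "dz": 0, "twist": 0}
    - {"gripper": 1, "dx": -0.006, "dy": -0.0376, "dz": 0, "twist": 0}
    - {"gripper": 1, "dx": -0.006, "dy": -0.0376, "dz": 0, "twist": 0}
    - {"gripper": 1, "dx": -0.006, "dy": -0.0376, "dz": 0, "twist": 0}
    - {"gripper": 1, "dx": -0.006, "dy": -0.0376, "dz": 0, "twist": 0}
    - {"gripper": 1, "dx": 0, "dy": 0, "dz": 0, "twist": 0}

```text
t: 31.07
ee_pos: [448.3, 328.1, 119.7]
eef_rot: [0.999, -0.053, -0.0, -0.002]
contact_force: [-1.5, 0.3, -3.9]
finger_gap: 0.375
```

Call:
send_rows:
  moves:
    - {"gripper": 1, "dx": 0, "dy": 0, "dz": 0, "twist": 0}
    - {"gripper": 1, "dx": 0, "dy": 0, "dz": 0, "twist": 0}
    - {"gripper": 1, "dx": 0, "dy": 0, "dz": 0, "twist": 0}
    - {"gripper": 1, "dx": 0, "dy": 0, "dz": 0, "twist": 0}
    - {"gripper": 1, "dx": 0, "dy": 0, "dz": 0, "twist": 0}

```text
t: 31.48
ee_pos: [450.7, 319.2, 119.5]
eef_rot: [0.998, -0.058, 0.0, 0.0]
contact_force: [-1.1, 0.8, -3.6]
finger_gap: 0.374
```

```bash
python3 -c "
from h import *
from rig import ctrl
plan(450.7,320.3,20,-6.5);print(ctrl.get_obs()['q'].round(2))"
```

```text
t 31.48 pos [450.7 319.2 119.5] yaw -6.6 tilt z [ 0. -0. -1.] gap 0.374 F [-1.1  0.8 -3.6]
twist first -0.1 then tool shift m [-0.0001 -0.0011  0.0995] rows 0.0
[-0.34  0.36 -0.48  1.94  0.21  0.89 -2.61]
```

Call:
send_rows:
  moves:
    - {"gripper": 1, "dx": 0, "dy": -0.001, "dz": 0.025, "twist": 0}
    - {"gripper": 1, "dx": 0, "dy": 0, "dz": 0.033, "twist": 0}
    - {"gripper": 1, "dx": 0, "dy": 0, "dz": 0.022, "twist": 0}
    - {"gripper": 1, "dx": 0, "dy": 0, "dz": 0.011, "twist": 0}
    - {"gripper": 1, "dx": 0, "dy": 0, "dz": 0.005, "twist": 0}
    - {"gripper": 1, "dx": 0, "dy": 0, "dz": 0.003, "twist": 0}
    - {"gripper": 1, "dx": 0, "dy": 0, "dz": 0, "twist": 0}
    - {"gripper": 1, "dx": 0, "dy": 0, "dz": 0, "twist": 0}

```text
t: 32.15
ee_pos: [451.1, 321.7, 21.5]
eef_rot: [0.998, -0.057, 0.001, -0.001]
contact_force: [-0.2, 0.0, -2.9]
finger_gap: 0.368
```

Call:
send_rows:
  moves:
    - {"gripper": 1, "dx": 0, "dy": 0, "dz": 0, "twist": 0}
    - {"gripper": 1, "dx": 0, "dy": 0, "dz": 0, "twist": 0}
    - {"gripper": -0.6, "dx": 0, "dy": 0, "dz": 0, "twist": 0}
    - {"gripper": -0.6, "dx": 0, "dy": 0, "dz": 0, "twist": 0}
    - {"gripper": -0.6, "dx": 0, "dy": 0, "dz": 0, "twist": 0}
    - {"gripper": -0.6, "dx": 0, "dy": 0, "dz": 0, "twist": 0}
    - {"gripper": -0.6, "dx": 0, "dy": 0, "dz": 0, "twist": 0}

```text
t: 32.73
ee_pos: [450.5, 321.3, 20.6]
eef_rot: [0.998, -0.057, 0.0, -0.0]
contact_force: [-0.2, -0.3, 0.9]
finger_gap: 0.693
```

Call:
send_rows:
  moves:
    - {"gripper": -0.6, "dx": 0, "dy": 0, "dz": -0.01, "twist": 0}
    - {"gripper": -0.6, "dx": 0, "dy": 0, "dz": -0.03, "twist": 0}
    - {"gripper": -0.6, "dx": 0, "dy": 0, "dz": -0.04, "twist": 0}
    - {"gripper": -0.6, "dx": 0, "dy": 0, "dz": -0.04, "twist": 0}
    - {"gripper": -0.6, "dx": 0, "dy": 0.03, "dz": 0, "twist": 0}
    - {"gripper": -0.6, "dx": 0, "dy": 0.035, "dz": 0, "twist": 0}
    - {"gripper": -0.6, "dx": 0, "dy": 0.035, "dz": 0, "twist": 0}
    - {"gripper": -0.6, "dx": 0, "dy": 0.035, "dz": 0, "twist": 0}

```text
t: 33.4
ee_pos: [434.7, 185.9, 141.3]
eef_rot: [0.998, -0.056, 0.0, -0.0]
contact_force: [0.3, -0.0, -0.2]
finger_gap: 0.799
```

Call:
send_rows:
  moves:
    - {"gripper": -0.6, "dx": 0, "dy": 0.04, "dz": 0, "twist": 0}
    - {"gripper": -0.6, "dx": 0, "dy": 0.04, "dz": 0, "twist": 0}
    - {"gripper": -0.6, "dx": 0, "dy": 0.04, "dz": 0, "twist": 0}
    - {"gripper": -0.6, "dx": 0, "dy": 0.04, "dz": 0, "twist": 0}
    - {"gripper": -0.6, "dx": 0, "dy": 0, "dz": 0, "twist": 0}
    - {"gripper": -0.6, "dx": 0, "dy": 0, "dz": 0, "twist": 0}
    - {"gripper": -0.6, "dx": 0, "dy": 0, "dz": 0, "twist": 0}

```text
t: 33.98
ee_pos: [417.3, 28.4, 141.1]
eef_rot: [0.998, -0.057, 0.0, -0.0]
contact_force: [-0.0, 0.9, -0.2]
finger_gap: 0.8
```

```bash
python3 -c "
from h import *
from rig import ctrl
a=ctrl.grab_frame('top')['color'];b=ctrl.grab_frame('scene')['color']
r=lambda im,x0,y0,x1,y1,s:cv2.resize(im[y0:y1,x0:x1],None,fx=s,fy=s,interpolation=cv2.INTER_CUBIC)
cv2.imwrite('pics/fin1.png',np.vstack([r(a,120,130,520,360,2),r(b,40,130,440,380,2)[:370]]))
cv2.imwrite('pics/fin1.png',cv2.resize(cv2.imread('pics/fin1.png'),None,fx=.72,fy=.72))
cv2.imwrite('pics/fin2.png',np.hstack([r(a,140,245,220,345,4),r(a,400,260,480,360,4)]))
t=np.load('pics/top0.npz')['color'].astype(int)
d=(abs(a.astype(int)-t).sum(2)>60)
for n,(x0,y0,x1,y1) in dict(jar=(230,160,265,198),gouge=(288,158,470,190),offcut=(354,230,374,260),black=(165,188,220,230),turq=(386,214,416,245)).items(): print(n,d[y0:y1,x0:x1].sum())
print(ctrl.get_obs()['t'],ctrl.get_obs()['contact_force'])"
```

```text
jar 0
gouge 0
offcut 0
black 0
turq 0
34.0833 [0.02561771 0.14620538 0.01146702]
```

View pics/fin1.png

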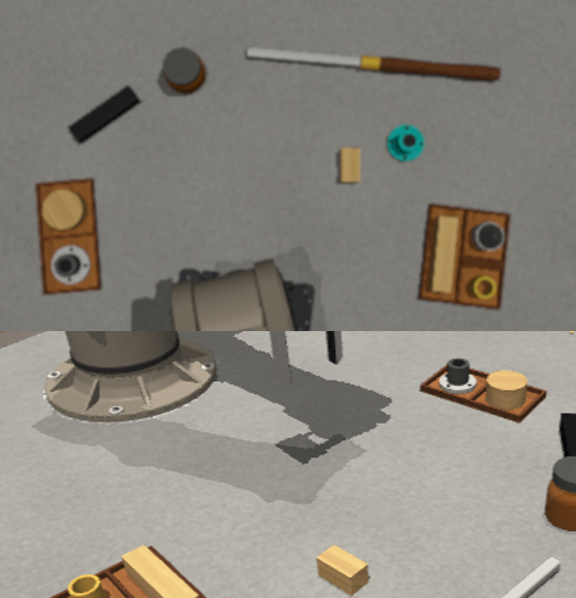

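View pics/fin2.png

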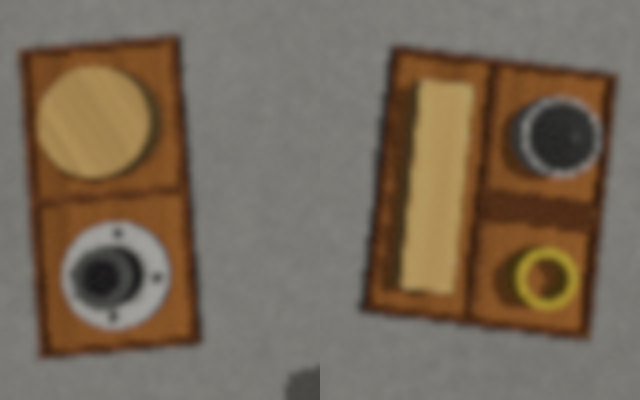

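```bash
python3 -c "
from rig import ctrl
print(ctrl.finish_job())"
```

```text
the job is handed in; nothing more can be done
None
```

Both kits are made up, in the order you asked, and the job is handed in at about 34 s on the robot's clock.

- **Handle kit:** the long blank lies in the channel, the ferrule stands on end in the small pocket, and the cone centre is point up in the larger pocket.
- **Dish kit:** the round blank lies flat in the far pocket, and the faceplate sits hub up in the near one.

**Final check:** the last top pictures show all five parts inside their pockets, and the scene camera agrees for those in its view (it did not show the cone). The before-and-after top pictures show no change at the offcut, jar, gouge or either look-alike. The arm was clear with no contact force at the end.

**What went wrong or disagreed:**
- On the first lowering, the long blank caught the channel wall and rolled slightly in the grip (about 5–8 N). I had aimed from a reading taken while the arm was still settling. I lifted it, re-centred it and lowered it again, and it lies flat.
- The overhead and wrist cameras disagreed on the tray positions by about 4–5 mm. I used the wrist readings for tray_three and averaged two wrist readings for tray_two. The parts then went in without touching the walls.

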